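# Wedge the locking clip off the rod and shift the cell carriage to the stage

## Task

The cell carriage is locked in its parked place by the steel spring clip snapped over the round rod beside it: slide the wedge tool along the top of the rod from its free end, under the clip, until the clip has spread and ridden up off the rod (do not touch the clip with the gripper while it is still snapped on). Put the clip in the open dish and leave the wedge lying on the bench. Then move the carriage, low and level, across the small step onto the stage, square and fully home against the end stop, without disturbing the other things on the bench.

Things in the scene. Friction and masses are not known exactly. Their poses are not given: they have to be found in the camera images.
- rail: Fixed transfer rail: aluminium base plate 320 mm (its x) by 220 (y), 12 thick, origin at bench height under it, plate centred on y = +12 mm. On it, centred on y = -10 and 112 wide: black deck (x -157 to -5, top 20 mm above the bench), 7 mm gap, steel stage (x +2 to +157, top 24 mm), end stop across the stage (near face at x = +145, top 44 mm). Rod beside them at y = +84.
- step (a point): Middle of the gap between deck and stage, at the stage's top (24 mm above the bench, 4 mm above the deck: a step up in the rail's +x). Axes as the rail.
- rod_end (a point): Free domed end of the fixed steel rod, on its axis, 64 mm above the bench; rod 32 mm in diameter, running 180 mm from here in the rail's +x into a bearing block. Two collars 38 mm in diameter, 59 to 65 and 95 to 101 mm from here, bound the groove that holds the clip; their tops are 83 mm above the bench. Axes as the rail.
- bearing_block (a point): Top middle of the grey block that carries the rod's far end: 34 mm (rail x) by 36 mm, its top 78 mm above the bench, lower than the collars' tops, so the wedge's tip may pass over it.
- stop_cheek (a point): Mid-slot at the top of the rear guide, 118 mm above the bench. Fixed upright cheeks stand in pairs either side of the rod, behind the clip (15 to 21 mm beyond clip_seat in the rail's +x, 12 to 22 mm from the rod's axis line) and before it (21 to 27 mm short, 12 to 19 mm out): they keep the clip from travelling along the rod. The wedge passes through their 24 mm wide slots, open above.
- clip_seat (a point): Fixed point where the clip's origin lies while the clip is snapped on: 28 mm straight above the rod's axis (92 mm above the bench, 9 mm above the collars' tops), 80 mm from the rod's end. Axes as the rail.
- carriage_home (a point): Fixed point where the carriage's origin lies when it is home against the end stop: on the stage's top, 24 mm above the bench. Axes as the rail.
- clip: Loose 90 g steel spring clip over the rod, 24 mm along the rod (x), 64 across (y), 80 high. Origin: middle of the underside of its flat bridge (8 mm thick). Sprung legs hang to 42 mm below it and hook under the rod; feet inside leave a passage under the bridge 22 mm wide, 9 high above the collars. The springs resist with about 10 N (wedge push 8 to 20 N); the legs block the carriage's ear until it is taken away.
- clip_tab (a point): Top middle of the clip's upright tab, the place to grip it: 10 mm thick (clip y), 24 long (x), 30 high, top 38 mm above the clip's origin. Once the clip is 16 mm or more above its seat its lips are past the rod's widest part: with the wedge drawn back it stays perched loosely on the rod between the cheeks, about 16 mm above its seat, and lifts straight up and away.
- wedge: Loose aluminium wedge tool, about 200 g, 170 mm long, 16 wide, flat underneath. Origin: middle of the underside, x towards the thin tip. Upper face rises from 3 mm at the tip (x +85) to 27 mm at x +10, stays 27 high to x -33; then the grip block. With its underside along the collars' tops and its 27 mm part under the whole clip, the clip is 18 mm above its seat.
- wedge_tip (a point): Middle of the wedge's tip edge, at its underside.
- wedge_grip (a point): Top middle of the wedge's grip block: 52 mm long (x -33 to -85 of the wedge), 16 across, 45 high. Keep the fingertips 10 mm or more above the wedge's underside so that they clear the rod and collars.
- carriage: Loose grey carriage, about 450 g, base 120 mm (x) by 100 (y), 8 thick; origin in the middle of its underside, axes nearly as the rail's when parked on the deck. Two rows of capped glass cells 49 mm high at y = +36 and -36. The cells are full: keep it within 0.2 rad of level and lift it no more than about 15 mm above the deck.
- carriage_handle (a point): Top middle of the carriage's handle, a bar 56 mm long (carriage x), 14 thick (y), from 48 to 78 mm above the carriage's underside; open below.
- carriage_ear (a point): End of the carriage's ear, an arm 8 mm thick (x) and 12 high that points to the carriage's +y, towards the rod, 69 mm out from the origin and 42 mm ahead. It passes collars and cheeks with 6 mm to spare sideways; the clip's legs stand in its way.
- dish: Fixed open steel dish, 160 mm (x) by 130 mm (y), 26 mm high, walls and floor about 5 mm thick, origin in the middle of its underside.
- reagent: Bystander: amber bottle, 60 mm across, 125 mm high. Origin under its middle.
- washjar: Bystander: white jar, 72 mm across, 85 mm high. Origin under its middle.
- beaker: Bystander: open glass beaker, 68 mm across, 90 mm high. Origin under its middle.
- gaugebar: Bystander: plain aluminium bar, 150 x 18 x 25 mm, no taper. Origin under its middle, x along it.
- driver: Bystander: screwdriver lying along its x. Origin under its middle.
- mouse: Bystander: black computer mouse, 105 x 60 x 26 mm. Origin under its middle.
- cellcase: Bystander: white case, 100 x 70 x 40 mm. Origin under its middle.
Mind the look-alikes: they are no part of the job. Leave any yellow look-alike of the carriage alone.

How it is judged:
By the outcome, as a careful person would: the job done as asked, in the order asked, and still so for the second after the job is handed in, with the robot touching nothing.
It also fails if it takes over 72 s, if anything falls off the work surface, if the arm or the gripper's body presses on something with over 40 N, if the wrist force passes 120 N, or if a joint passes its speed limit or range.

## Robot

A 7-joint arm with a two-finger parallel gripper is mounted at the origin on the work surface. World frame = base frame: x ahead of the robot, y to its left, z up, the work surface at z = 0. Lengths are in m, angles in rad, forces in N, time in s.
With the tool pointing down it reaches from about 0.4 to 0.9 m from the base axis. Payload 5.5 kg.
Tool frame: the origin (TCP) lies midway between the tips of the shut fingers; the grasp point (between the pads) lies robot.tcp_to_grasp behind it (robot.tcp_to_grasp is the distance from the TCP to the grasp point, in m); z points along the fingers, y is the line along which they close (so a half turn about z gives the same grasp; the last joint's range is limited). The gripper opens to 92 mm and grips with 3 to 60 N. Pads are 19 mm wide; open, the fingers measure 130 mm over their backs; the gripper's body (75 mm by 190 mm) begins 47 mm behind the grasp point.
Start: joints at [-0.918, 0.501, -0.427, 1.55, 0.221, 1.138, -0.21], TCP at [0.247, 0.601, 0.227] pointing down, gripper open.
Joint ranges: [-2.88, 2.88], [-0.31, 2.03], [-1.54, 1.56], [0.2, 2.42], [-1.41, 4.55], [0.19, 2.02], [-2.57, 2.57]. Speed limits (rad/s): [2.57, 2.57, 3.14, 3.14, 3.14, 3.14, 3.14].

## Interface

Orientations are given as [roll, pitch, yaw] about the fixed x, y, z axes, in that order (R = Rz(yaw) Ry(pitch) Rx(roll)).
In Python, from workcell import robot gives the robot as it stands. The module is installed in compiled form; this text tells all that it offers.
- The arm moves only by the tool step_arm, never from a script. Its argument "steps" is a list of rows, each an object of numbers: "x", "y", "z": the shift along the tool's x, y, z in units of 30 mm (1.0 is 30 mm); "rx", "ry", "rz": the turn, a rotation vector about the tool's x, y, z in units of 6 degrees (1.0 is 6 degrees); "fingers": the gripper's target within -1 to 1 (fully open at 1, half-way at 0, shut at -1). A call has exactly 8 rows; each row is the pose to reach, as a shift and turn from the pose commanded when the call began, along the tool's axes at that moment; what a row does not reach only later rows make up. A row lasts 1/12 s, in which the tool goes at most 41.7 mm and 7.16 degrees, less where a joint would pass 70% of its speed; a pose out of reach is approached as far as the arm can. A call with a gripper value outside its range is refused whole. The fingers move at their own pace and stop on an object; "newtons" is the grip in N (left out, the last holds). Time passes only in rows, so rows that repeat a pose let the fingers close, or fill a call up. It gives the time, the measured TCP pose, the force, the opening and the grip force at its end, in the units of the state.
- robot.observe(): the state, without advancing time (a new reading comes with each control period).
- robot.camera(name): name is "scene" or "top" or "wrist"; returns the picture (400x640x3 uint8, red, green, blue); there is no depth.
- robot.camera_params(name): a dict with "K" (3x3 intrinsics, pixels), "k1" (the pictures are not rectified: a ray, as slopes to the right and down, at radius r is drawn at 1 + k1 r^2 times it, then the intrinsics apply), "position" and "rotation" of the camera in the world. Camera axes: x right, y up, looking along -z (the intrinsics and any distortion apply to the point x, -y, -z); pixel columns grow to the right and rows downward; lengths in m; the calibration is good to about 2 mm. A picture is of the moment at which its call begins: read the wrist's pose just before it. camera_params takes no time and is no camera call; for the wrist camera it gives the pose at the moment of the call.
- robot.close_job(): hands the job in; it is judged then, once.
Trained networks look in the newest picture that a camera, given by its name, has taken for a name from the list of things; names that differ only in an ending like _2 or _b are one class to them, and where a whole thing is asked for, a point or a joint stands for the part that bears it (a point fixed in the world has none). Each returns a list of dicts, best first, with "score" (0 to 1); they miss things now and then, are a little off and sometimes report something else, mostly with a low value. They report only what shows in the picture. A call takes as long as a camera call. They do not tell look-alikes from the thing itself.
- robot.recognise(name, camera): "centre" ([column, row] in pixels, amid what is visible of it).
- robot.regions_of(name, camera): "pixels" (400x640 bool, what is visible of it) and "centre" ([column, row] in pixels, amid what is visible of it).
The state is a dict: "time_s": time; "joints": joint angles; "dq": joint speeds; "joint_efforts": joint torques, N m; "tcp_pos": TCP position; "tool_rot": TCP orientation; "ft_force": force on the tool from outside, world axes, zero at the start; "moment": the same for the moment, N m; "opening": finger opening in m; "gripper_force": force on a finger pad.
Only numpy, scipy, OpenCV 4.12 (cv2) and the standard library are available. Lean on these libraries where they do the work, as an engineer would, in place of code of your own. Each camera call takes 0.05 s, during which the arm holds its last target. There are 200 camera calls.

## Working session

There is one attempt and no reset: what is moved stays moved. The work goes in short steps, Python scripts to look and compute and a tool call to move; the robot and the scene stay as the last step left them, time stands still between calls to the robot, and variables do not carry over. Pictures are saved under pics/ and viewed, at most 10 in all, crops included, and the job is handed in when it is done.

Besides the shell and the picture viewer there is one more tool, called after ">>>" by a JSON object that holds its "fn" and its "kwargs", one argument or row to a line. step_arm: Moves the arm, as the interface text tells. Its arguments: {"type":"object","properties":{"steps":{"type":"array","items":{"type":"object","properties":{"x":{"type":"number"},"y":{"type":"number"},"z":{"type":"number"},"rx":{"type":"number"},"ry":{"type":"number"},"rz":{"type":"number"},"fingers":{"type":"number"}}}},"newtons":{"type":"number"}},"required":["steps"]}

```bash
mkdir -p pics
cat > h.py <<'E'
import numpy as np, cv2
from workcell import robot
from scipy.spatial.transform import Rotation as R
def P(name):
    p=robot.camera_params(name); return {k:np.array(v) for k,v in p.items()}
def ray(p,uv):
    K=p['K'];k=float(p['k1']); d=np.array([(uv[0]-K[0,2])/K[0,0],(uv[1]-K[1,2])/K[1,1]]); s=d.copy()
    for _ in range(20): s=d/(1+k*(s@s))
    v=p['rotation']@np.array([s[0],-s[1],-1.]); return p['position'],v
def onz(p,uv,z):
    o,v=ray(p,uv); return o+v*(z-o[2])/v[2]
def proj(p,X):
    c=p['rotation'].T@(np.array(X)-p['position']); s=np.array([c[0],-c[1]])/-c[2]; s=s*(1+float(p['k1'])*(s@s))
    return p['K'][:2,:2]@s+p['K'][:2,2]
def tri(obs):
    A=np.zeros((3,3));b=np.zeros(3)
    for p,uv in obs:
        o,v=ray(p,uv); v=v/np.linalg.norm(v); M=np.eye(3)-np.outer(v,v); A+=M;b+=M@o
    return np.linalg.solve(A,b)
def save(name,f):
    im=robot.camera(name); cv2.imwrite('pics/'+f,im[:,:,::-1]); return im
E
python3 - <<'E'
from h import *
o=robot.observe(); print(o['time_s'],o['tcp_pos'],o['tool_rot'],robot.tcp_to_grasp,o['opening'])
for n in ('scene','top'):
    save(n,n+'0.png'); p=P(n); print(n,p['position'],p['K'][0,0],p['rotation'].round(3).tolist())
a=cv2.imread('pics/scene0.png');b=cv2.imread('pics/top0.png')
pp={n:P(n) for n in('scene','top')}
for t in ['rod_end','step','carriage_home','clip_tab','wedge_tip','wedge_grip','carriage_handle','carriage_ear','dish','bearing_block','stop_cheek','clip_seat']:
    r={}
    for n in pp:
        l=robot.recognise(t,n); r[n]=[(np.round(x['centre'],1).tolist(),round(x['score'],2)) for x in l[:3]]
    print(t,r, tri([(pp[n],r[n][0][0]) for n in r]).round(4) if all(r.values()) else '')
E
```

```text
0.0 [0.24678147 0.60056443 0.22565792] [-3.13961494e+00 -5.43264081e-05  2.75185967e+00] 0.0188 0.09180342816586579
scene [1.16870574 0.49360359 1.11808478] 445.6188830439487 [0.691, 0.0, 2.215]
top [ 0.31937917 -0.00439802  1.611799  ] 456.8858919109953 [0.118, -0.008, -1.58]
rod_end {'scene': [([316.7, 239.2], 0.63)], 'top': [([308.9, 178.2], 0.73)]} [0.744  0.2446 1.3649]
step {'scene': [([315.3, 242.7], 0.9)], 'top': [([312.3, 180.2], 0.94)]} [0.744  0.2446 1.3649]
carriage_home {'scene': [([318.0, 240.2], 0.9), ([189.7, 148.0], 0.54)], 'top': [([311.9, 180.3], 0.59), ([218.1, 204.5], 0.26)]} [0.744  0.2446 1.3649]
clip_tab {'scene': [([311.2, 198.7], 0.54)], 'top': [([322.5, 193.1], 0.49)]} [0.744  0.2446 1.3649]
wedge_tip {'scene': [([423.5, 272.0], 0.57), ([316.0, 237.9], 0.2)], 'top': [([218.3, 201.3], 0.49)]} [0.744  0.2446 1.3649]
wedge_grip {'scene': [([421.1, 270.5], 0.58), ([314.4, 238.4], 0.35)], 'top': [([474.9, 182.4], 0.71), ([214.3, 198.7], 0.48)]} [0.744  0.2446 1.3649]
carriage_handle {'scene': [([271.9, 113.3], 0.94), ([344.0, 175.7], 0.82), ([278.8, 220.8], 0.74)], 'top': [([441.3, 270.3], 0.82), ([342.2, 162.8], 0.78), ([330.0, 244.0], 0.72)]} [0.744  0.2446 1.3649]
carriage_ear {'scene': [([274.8, 113.3], 0.96), ([276.7, 223.2], 0.91), ([342.5, 178.0], 0.81)], 'top': [([343.2, 165.5], 0.92), ([330.1, 246.5], 0.85), ([443.6, 270.5], 0.66)]} [0.744  0.2446 1.3649]
dish {'scene': [([241.2, 155.4], 0.57), ([424.8, 270.6], 0.48)], 'top': [([426.5, 209.5], 0.84)]} [0.744  0.2446 1.3649]
bearing_block {'scene': [([315.1, 239.6], 0.77)], 'top': [([308.4, 180.6], 0.77)]} [0.744  0.2446 1.3649]
stop_cheek {'scene': [([313.4, 240.2], 0.6)], 'top': [([310.5, 179.0], 0.56), ([476.2, 184.2], 0.53), ([393.6, 247.0], 0.4)]} [0.744  0.2446 1.3649]
clip_seat {'scene': [([318.4, 236.6], 0.56), ([198.5, 202.6], 0.55), ([424.9, 270.7], 0.4)], 'top': [([314.9, 179.7], 0.71)]} [0.744  0.2446 1.3649]
```

View pics/scene0.png

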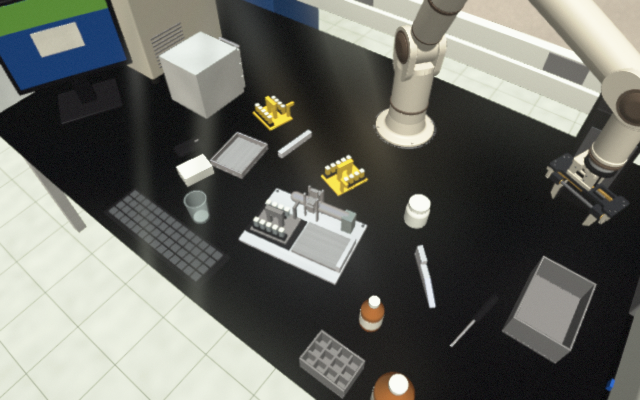

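View pics/top0.png

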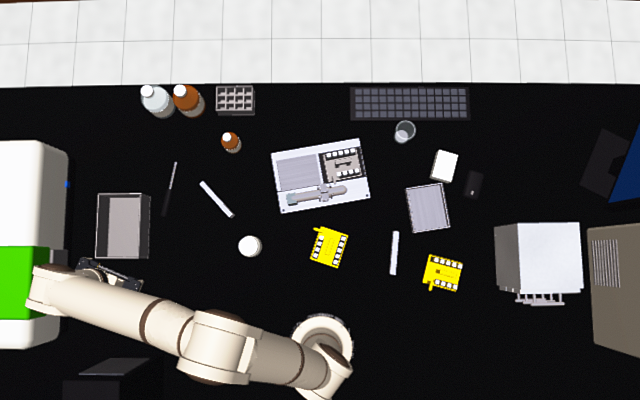

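```bash
sed -i "s/return {k:np.array(v) for k,v in p.items()}/q={k:np.array(v) for k,v in p.items()}; q['rotation']=R.from_euler('xyz',q['rotation']).as_matrix() if q['rotation'].ndim==1 else q['rotation']; return q/" h.py
python3 - <<'E'
from h import *
pp={n:P(n) for n in('scene','top')}
im=cv2.imread('pics/top0.png')
pt=pp['top']
T=lambda s,t,z=None:(tri([(pp['scene'],s),(pt,t)]).round(3),)
for nm,s,t in [('carriage_parked',(276.7,223.2),(343.2,165.5)),('yellow1',(344,177),(330,245)),('wedge',(424,271),(217,200)),('washjar',(417,210),(250,246)),('dish',(240,154),(427,209)),('rail',(316,240),(312,180))]: print(nm,T(s,t))
# check calibration: base proj
print(proj(pt,[0,0,0]),proj(pp['scene'],[0,0,0]))
# regions
robot.camera('top')
for t in ('wedge','rail','dish'):
    for r in robot.regions_of(t,'top')[:3]:
        m=r['pixels'].astype(np.uint8); ys,xs=np.nonzero(m)
        pts=np.array([onz(pt,(x,y),0.012 if t=='rail' else .02)[:2] for x,y in zip(xs,ys)],np.float32)
        c,sz,a=cv2.minAreaRect(pts); print(t,r['score'],np.round(c,4),np.round(sz,4),a)
ims=cv2.imread('pics/scene0.png')
A=cv2.resize(im[125:230,190:390],None,fx=4,fy=4,interpolation=cv2.INTER_CUBIC)
cv2.imwrite('pics/c1.png',A[:420,:800])
E
```

```text
carriage_parked (array([ 0.627, -0.085,  0.018]),)
yellow1 (array([ 0.347, -0.034,  0.009]),)
wedge (array([0.508, 0.356, 0.027]),)
washjar (array([0.346, 0.238, 0.043]),)
dish (array([ 0.472, -0.383,  0.006]),)
rail (array([ 0.582,  0.028, -0.025]),)
[319.99223464 346.8169939 ] [403.66015955 126.54887199]
wedge 0.77 [0.511  0.3581] [0.1649 0.0178] 43.4458122253418
rail 0.82 [ 0.5958 -0.0062] [0.2224 0.3206] 9.738057136535645
rail 0.29 [0.3495 0.2411] [0.0731 0.0769] 0.29829755425453186
dish 0.7 [ 0.6295 -0.0844] [0.1063 0.1215] 11.692684173583984
dish 0.56 [ 0.4794 -0.3786] [0.1639 0.1354] 8.264910697937012
```

View pics/c1.png

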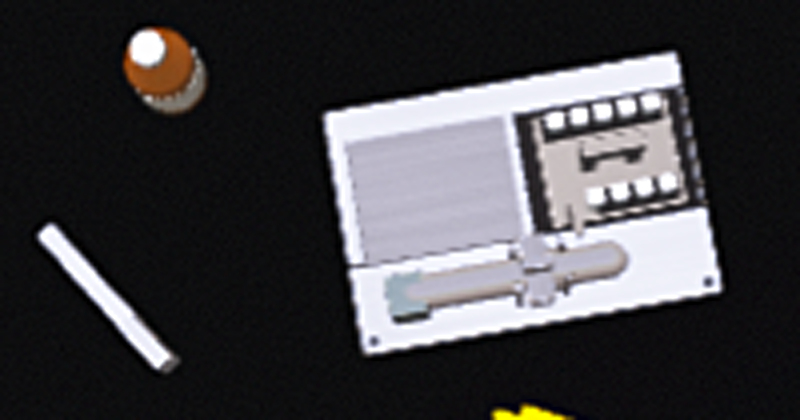

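```bash
cat >> h.py <<'E'
def go(x,y,z,yawdeg,tilt=0):
    o=robot.observe(); Rc=R.from_euler('xyz',o['tool_rot']); Rt=R.from_euler('xyz',[np.pi,0,np.radians(yawdeg)])
    d=Rc.inv().apply(np.array([x,y,z])-o['tcp_pos'])/.03; r=np.degrees((Rc.inv()*Rt).as_rotvec())/6
    print('t',round(o['time_s'],2),'tcp',np.round(o['tcp_pos'],4),'rot',np.round(np.degrees(o['tool_rot']),2),'F',np.round(o['ft_force'],1),'op',round(o['opening'],4),'gf',np.round(o['gripper_force'],1))
    print('xyz',d.round(3),'rot',r.round(3),'rows',max(np.linalg.norm(d)*30/41.7,np.linalg.norm(r)*6/7.16).round(1))
E
python3 -c "
from h import *
go(.45,.30,.22,43.4)"
```

```text
t 1.5 tcp [0.2469 0.6013 0.2267] rot [-180.     -0.    157.67] F [ 0.4 -0.4  0.3] op 0.0918 gf 0.0
xyz [-10.076  -6.717   0.223] rot [-1.0000e-03 -0.0000e+00  1.9045e+01] rows 16.0
```

>>> {"fn": "step_arm", "kwargs": {
  "steps": [
    {"x": -8,"y": -5.4,"z": 0.2,"rz": 9.4,"fingers": 1},
    {"x": -8,"y": -5.4,"z": 0.2,"rz": 9.4,"fingers": 1},
    {"x": -8,"y": -5.4,"z": 0.2,"rz": 9.4,"fingers": 1},
    {"x": -8,"y": -5.4,"z": 0.2,"rz": 9.4,"fingers": 1},
    {"x": -8,"y": -5.4,"z": 0.2,"rz": 9.4,"fingers": 1},
    {"x": -8,"y": -5.4,"z": 0.2,"rz": 9.4,"fingers": 1},
    {"x": -8,"y": -5.4,"z": 0.2,"rz": 9.4,"fingers": 1},
    {"x": -8,"y": -5.4,"z": 0.2,"rz": 9.4,"fingers": 1}
  ]
}}

```text
invalid input
```

```bash
python3 -c "
from h import *
go(.43,.28,.22,43.4)"
```

```text
t 1.5 tcp [0.2469 0.6013 0.2267] rot [-180.     -0.    157.67] F [ 0.4 -0.4  0.3] op 0.0918 gf 0.0
xyz [-9.713 -7.587  0.223] rot [-1.0000e-03 -0.0000e+00  1.9045e+01] rows 16.0
```

>>> {"fn": "step_arm", "kwargs": {
  "steps": [
    {"x": -1,"y": -0.7,"z": 0.02,"rx": 0,"ry": 0,"rz": 1.18,"fingers": 1},
    {"x": -2,"y": -1.4,"z": 0.05,"rx": 0,"ry": 0,"rz": 2.36,"fingers": 1},
    {"x": -3,"y": -2.1,"z": 0.1,"rx": 0,"ry": 0,"rz": 3.54,"fingers": 1},
    {"x": -4,"y": -2.8,"z": 0.1,"rx": 0,"ry": 0,"rz": 4.72,"fingers": 1},
    {"x": -5,"y": -3.5,"z": 0.1,"rx": 0,"ry": 0,"rz": 5.9,"fingers": 1},
    {"x": -6,"y": -4.2,"z": 0.1,"rx": 0,"ry": 0,"rz": 7.08,"fingers": 1},
    {"x": -7,"y": -4.9,"z": 0.1,"rx": 0,"ry": 0,"rz": 8.26,"fingers": 1},
    {"x": -8,"y": -5.6,"z": 0.1,"rx": 0,"ry": 0,"rz": 9.4,"fingers": 1}
  ],
  "newtons": 40
}}

```text
time_s: 2.17
tcp_pos: [0.4059, 0.3532, 0.2241]
tool_rot: [3.141, -0.0, 1.761]
ft_force: [-0.1, 0.7, 0.9]
opening: 0.0917
gripper_force: 0.0
```

```bash
python3 -c "
from h import *
go(.43,.28,.22,43.4)"
```

```text
t 2.17 tcp [0.4059 0.3532 0.2241] rot [ 1.7997e+02 -3.0000e-02  1.0092e+02] F [-0.1  0.7  0.9] op 0.0917 gf 0.0
xyz [-2.548  0.328  0.135] rot [ 2.000e-03 -7.000e-03  9.587e+00] rows 8.0
```

>>> {"fn": "step_arm", "kwargs": {
  "steps": [
    {"x": -2.55,"y": 0.33,"z": 0.1,"rx": 0,"ry": 0,"rz": 9.55,"fingers": 1},
    {"x": -2.55,"y": 0.33,"z": 0.1,"rx": 0,"ry": 0,"rz": 9.55,"fingers": 1},
    {"x": -2.55,"y": 0.33,"z": 0.1,"rx": 0,"ry": 0,"rz": 9.55,"fingers": 1},
    {"x": -2.55,"y": 0.33,"z": 0.1,"rx": 0,"ry": 0,"rz": 9.55,"fingers": 1},
    {"x": -2.55,"y": 0.33,"z": 0.1,"rx": 0,"ry": 0,"rz": 9.55,"fingers": 1},
    {"x": -2.55,"y": 0.33,"z": 0.1,"rx": 0,"ry": 0,"rz": 9.55,"fingers": 1},
    {"x": -2.55,"y": 0.33,"z": 0.1,"rx": 0,"ry": 0,"rz": 9.55,"fingers": 1},
    {"x": -2.55,"y": 0.33,"z": 0.1,"rx": 0,"ry": 0,"rz": 9.55,"fingers": 1}
  ]
}}

```text
time_s: 2.83
tcp_pos: [0.4298, 0.2816, 0.2209]
tool_rot: [-3.142, -0.0, 0.761]
ft_force: [-0.3, -0.3, 0.5]
opening: 0.092
gripper_force: 0.0
```

Run:
```python
from h import *
go(.468,.318,.015,43.4)
p=P('wrist');save('wrist','w1.png');print(p['position'])
for r in robot.regions_of('wedge','wrist')[:3]:
    ys,xs=np.nonzero(r['pixels']); pts=np.array([onz(p,(x,y),.03)[:2] for x,y in zip(xs,ys)],np.float32)
    c,sz,a=cv2.minAreaRect(pts); print(r['score'],np.round(c,4),np.round(sz,4),a)
for t in('wedge_tip','wedge_grip'):
    for r in robot.recognise(t,'wrist')[:2]: print(t,r['score'],r['centre'],onz(p,r['centre'],0 if 'tip' in t else .045))
```

```text
t 2.83 tcp [0.4298 0.2816 0.2209] rot [-1.800e+02 -2.000e-02  4.362e+01] F [-0.3 -0.3  0.5] op 0.092 gf 0.0
xyz [1.755e+00 1.000e-03 6.864e+00] rot [-0.001 -0.004  0.036] rows 5.1
[0.48658321 0.33587304 0.37990764]
0.76 [0.508 0.357] [0.1506 0.0166] 43.204559326171875
0.55 [0.586  0.0534] [0.2099 0.2337] 9.642322540283203
wedge_tip 0.88 [321.5, 76.4] [0.51358335 0.35807239 0.        ]
wedge_grip 0.6 [318.8, 74.0] [0.51015689 0.3590278  0.045     ]
```

View pics/w1.png

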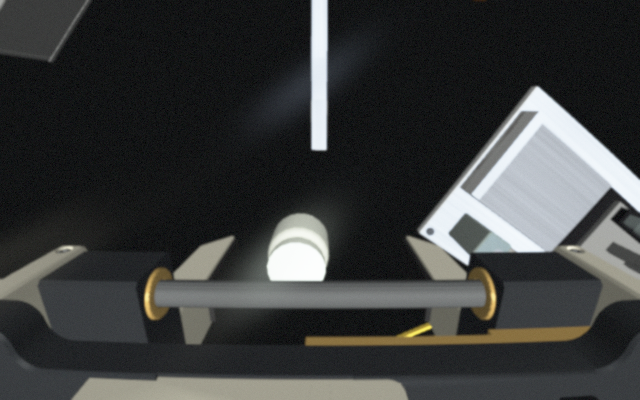

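Run:
```python
from h import *
p=P('wrist')
e=onz(p,(319.5,150.5),.045);print(e)
im=cv2.imread('pics/w1.png').sum(2)/3.
for row in (20,60,100,140):
    xs=np.nonzero(im[row,290:350]>110)[0]+290; z=.045 if row>70 else .027
    print(row,xs.min(),xs.max(),[onz(p,(x,row),z).round(4) for x in (xs.min()-.5,xs.max()+.5)])
d=np.array([np.cos(np.radians(43.4)),np.sin(np.radians(43.4))])
g=e[:2]+.026*d;print(g);go(*g,.015,43.4)
```

```text
[0.45390634 0.30509741 0.045     ]
20 311 327 [array([0.5423, 0.4041, 0.027 ]), array([0.5545, 0.3915, 0.027 ])]
60 311 327 [array([0.5144, 0.3773, 0.027 ]), array([0.527 , 0.3643, 0.027 ])]
100 311 327 [array([0.485 , 0.3484, 0.045 ]), array([0.4973, 0.3357, 0.045 ])]
140 311 326 [array([0.4552, 0.3199, 0.045 ]), array([0.4672, 0.3076, 0.045 ])]
[0.47279728 0.32296169]
t 3.03 tcp [0.4297 0.2817 0.2208] rot [-1.800e+02 -1.000e-02  4.422e+01] F [-0.1 -0.5  0.2] op 0.0918 gf 0.0
xyz [1.987 0.017 6.86 ] rot [-0.    -0.001  0.137] rows 5.1
```

>>> {"fn": "step_arm", "kwargs": {
  "steps": [
    {"x": 1.3,"y": 0,"z": 0,"rx": 0,"ry": 0,"rz": 0.05,"fingers": 1},
    {"x": 2,"y": 0,"z": 0.8,"rx": 0,"ry": 0,"rz": 0.05,"fingers": 1},
    {"x": 2,"y": 0,"z": 2,"rx": 0,"ry": 0,"rz": 0.05,"fingers": 1},
    {"x": 2,"y": 0,"z": 3.3,"rx": 0,"ry": 0,"rz": 0.05,"fingers": 1},
    {"x": 2,"y": 0,"z": 4.6,"rx": 0,"ry": 0,"rz": 0.05,"fingers": 1},
    {"x": 2,"y": 0,"z": 5.8,"rx": 0,"ry": 0,"rz": 0.05,"fingers": 1},
    {"x": 2,"y": 0,"z": 6.6,"rx": 0,"ry": 0,"rz": 0.05,"fingers": 1},
    {"x": 2,"y": 0,"z": 6.85,"rx": 0,"ry": 0,"rz": 0.05,"fingers": 1}
  ]
}}

```text
time_s: 3.7
tcp_pos: [0.4699, 0.3212, 0.0108]
tool_rot: [-3.14, 0.007, 0.766]
ft_force: [-1.1, -0.7, 0.1]
opening: 0.092
gripper_force: 0.0
```

>>> {"fn": "step_arm", "kwargs": {
  "steps": [
    {"x": 0,"y": 0,"z": 0,"rx": 0,"ry": 0,"rz": 0,"fingers": -1},
    {"x": 0,"y": 0,"z": 0,"rx": 0,"ry": 0,"rz": 0,"fingers": -1},
    {"x": 0,"y": 0,"z": 0,"rx": 0,"ry": 0,"rz": 0,"fingers": -1},
    {"x": 0,"y": 0,"z": 0,"rx": 0,"ry": 0,"rz": 0,"fingers": -1},
    {"x": 0,"y": 0,"z": 0,"rx": 0,"ry": 0,"rz": 0,"fingers": -1},
    {"x": 0,"y": 0,"z": 0,"rx": 0,"ry": 0,"rz": 0,"fingers": -1},
    {"x": 0,"y": 0,"z": 0,"rx": 0,"ry": 0,"rz": 0,"fingers": -1},
    {"x": 0,"y": 0,"z": 0,"rx": 0,"ry": 0,"rz": 0,"fingers": -1}
  ],
  "newtons": 50
}}

```text
time_s: 4.37
tcp_pos: [0.4732, 0.3234, 0.0157]
tool_rot: [3.142, -0.001, 0.762]
ft_force: [0.2, 0.2, -0.4]
opening: 0.043
gripper_force: 0.0
```

>>> {"fn": "step_arm", "kwargs": {
  "steps": [
    {"x": 0,"y": 0,"z": 0,"rx": 0,"ry": 0,"rz": 0,"fingers": -1},
    {"x": 0,"y": 0,"z": 0,"rx": 0,"ry": 0,"rz": 0,"fingers": -1},
    {"x": 0,"y": 0,"z": 0,"rx": 0,"ry": 0,"rz": 0,"fingers": -1},
    {"x": 0,"y": 0,"z": -0.5,"rx": 0,"ry": 0,"rz": 0,"fingers": -1},
    {"x": 0,"y": 0,"z": -1.5,"rx": 0,"ry": 0,"rz": 0,"fingers": -1},
    {"x": 0,"y": 0,"z": -2.5,"rx": 0,"ry": 0,"rz": 0,"fingers": -1},
    {"x": 0,"y": 0,"z": -3.5,"rx": 0,"ry": 0,"rz": 0,"fingers": -1},
    {"x": 0,"y": 0,"z": -4.5,"rx": 0,"ry": 0,"rz": 0,"fingers": -1}
  ]
}}

```text
time_s: 5.03
tcp_pos: [0.4722, 0.3226, 0.1508]
tool_rot: [-3.141, 0.002, 0.762]
ft_force: [0.6, 0.1, -2.3]
opening: 0.0155
gripper_force: 50.0
```

Run:
```python
from h import *
go(.468,.318,.22,43.4)
a=np.radians(9.74);o=np.array([.6076,-.0042]);ex=np.array([-np.sin(a),np.cos(a)]);ey=np.array([-np.cos(a),-np.sin(a)])
# show rod end estimate etc from top pic: rod tip px
pt=P('top')
for n,uv,z in [('rodend',(190+628/4,125+258/4),.064),('block',(190+405/4,125+293/4),.078),('clip',(190+540/4,125+262/4),.13),('handle',(190+612/4,125+150/4),.098)]:
    w=onz(pt,uv,z)[:2]-o; print(n,np.round([w@ex,w@ey],4))
go(*(o+ex*-.2+ey*.084),.12,99.74)
```

```text
t 5.03 tcp [0.4722 0.3226 0.1508] rot [-1.7998e+02  1.1000e-01  4.3670e+01] F [ 0.6  0.1 -2.3] op 0.0155 gf 50.0
xyz [-0.211  0.015 -2.306] rot [-0.003  0.019  0.046] rows 1.7
rodend [-0.0795  0.0858]
block [0.1127 0.0835]
clip [-0.0025  0.0848]
handle [-0.0804 -0.0025]
t 5.03 tcp [0.4722 0.3226 0.1508] rot [-1.7998e+02  1.1000e-01  4.3670e+01] F [ 0.6  0.1 -2.3] op 0.0155 gf 50.0
xyz [-10.3    14.965   1.043] rot [-0.012  0.016 -9.344] rows 13.1
```

>>> {"fn": "step_arm", "kwargs": {
  "steps": [
    {"x": 0,"y": 0.5,"z": -1,"rx": 0,"ry": 0,"rz": -0.5,"fingers": -1},
    {"x": -0.5,"y": 1.4,"z": -1.65,"rx": 0,"ry": 0,"rz": -1.5,"fingers": -1},
    {"x": -1.2,"y": 2.5,"z": -1.65,"rx": 0,"ry": 0,"rz": -2.6,"fingers": -1},
    {"x": -2,"y": 3.6,"z": -1.65,"rx": 0,"ry": 0,"rz": -3.7,"fingers": -1},
    {"x": -2.8,"y": 4.7,"z": -1.65,"rx": 0,"ry": 0,"rz": -4.8,"fingers": -1},
    {"x": -3.6,"y": 5.8,"z": -1.65,"rx": 0,"ry": 0,"rz": -5.9,"fingers": -1},
    {"x": -4.4,"y": 6.9,"z": -1.65,"rx": 0,"ry": 0,"rz": -7,"fingers": -1},
    {"x": -5.2,"y": 8,"z": -1.65,"rx": 0,"ry": 0,"rz": -8.1,"fingers": -1}
  ]
}}

```text
time_s: 5.7
tcp_pos: [0.524, 0.0494, 0.1992]
tool_rot: [-3.14, 0.0, 1.601]
ft_force: [1.2, 0.2, -2.0]
opening: 0.0158
gripper_force: 50.0
```

```bash
python3 -c "
from h import *
go(.5695,-.2786,.2,99.74)"
```

```text
t 5.7 tcp [0.524  0.0494 0.1992] rot [-1.7994e+02  1.0000e-02  9.1730e+01] F [ 1.2  0.2 -2. ] op 0.0158 gf 50.0
xyz [-10.974   1.185  -0.024] rot [-0.011  0.002 -1.335] rows 7.9
```

>>> {"fn": "step_arm", "kwargs": {
  "steps": [
    {"x": -1.3,"y": 0.1,"z": 0,"rx": 0,"ry": 0,"rz": -0.3,"fingers": -1},
    {"x": -2.6,"y": 0.3,"z": 0,"rx": 0,"ry": 0,"rz": -0.6,"fingers": -1},
    {"x": -4,"y": 0.5,"z": 0,"rx": 0,"ry": 0,"rz": -0.9,"fingers": -1},
    {"x": -5.4,"y": 0.7,"z": 0,"rx": 0,"ry": 0,"rz": -1.1,"fingers": -1},
    {"x": -6.8,"y": 0.9,"z": 0,"rx": 0,"ry": 0,"rz": -1.3,"fingers": -1},
    {"x": -8.2,"y": 1,"z": 0,"rx": 0,"ry": 0,"rz": -1.33,"fingers": -1},
    {"x": -9.6,"y": 1.1,"z": 0,"rx": 0,"ry": 0,"rz": -1.33,"fingers": -1},
    {"x": -10.9,"y": 1.18,"z": 0,"rx": 0,"ry": 0,"rz": -1.33,"fingers": -1}
  ]
}}

```text
time_s: 6.37
tcp_pos: [0.5676, -0.2756, 0.199]
tool_rot: [-3.14, -0.001, 1.735]
ft_force: [1.3, 0.4, -2.6]
opening: 0.0157
gripper_force: 50.0
```

Run:
```python
from h import *
robot.camera('top')
go(.5695,-.2786,.2,99.74)
p=P('wrist');save('wrist','w2.png');print(p['position'])
a=np.radians(9.74);o=np.array([.6076,-.0042]);ex=np.array([-np.sin(a),np.cos(a)]);ey=np.array([-np.cos(a),-np.sin(a)])
for n,x,y,z in [('rodend',-.08,.084,.064),('seat',0,.084,.083),('tab',0,.084,.13)]:
    print(n,proj(p,[*(o+ex*x+ey*y),z]).round(1))
```

```text
t 6.42 tcp [ 0.5659 -0.2881  0.1993] rot [-179.9     0.48   98.84] F [  1.3 -10.2  -1. ] op 0.0157 gf 50.0
xyz [ 0.295  0.167 -0.028] rot [-0.018  0.08  -0.151] rows 0.2
[ 0.55282064 -0.20873879  0.35756917]
rodend [323.3 -36.2]
seat [ 322.  -167.6]
tab [ 322.5 -227. ]
```

View pics/w2.png

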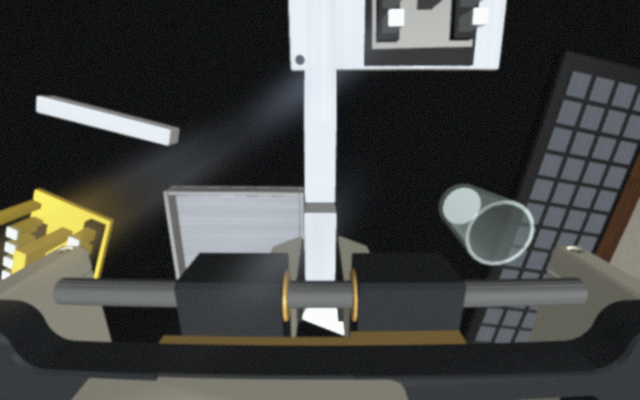

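>>> {"fn": "step_arm", "kwargs": {
  "steps": [
    {"x": 1,"y": 0,"z": 0,"rx": 0,"ry": 0,"rz": 0,"fingers": -1},
    {"x": 2,"y": 0,"z": 0,"rx": 0,"ry": 0,"rz": 0,"fingers": -1},
    {"x": 3,"y": 0,"z": 0,"rx": 0,"ry": 0,"rz": 0,"fingers": -1},
    {"x": 3.8,"y": 0,"z": 0,"rx": 0,"ry": 0,"rz": 0,"fingers": -1},
    {"x": 4.5,"y": 0,"z": 0,"rx": 0,"ry": 0,"rz": 0,"fingers": -1},
    {"x": 5,"y": 0,"z": 0,"rx": 0,"ry": 0,"rz": 0,"fingers": -1},
    {"x": 5,"y": 0,"z": 0,"rx": 0,"ry": 0,"rz": 0,"fingers": -1},
    {"x": 5,"y": 0,"z": 0,"rx": 0,"ry": 0,"rz": 0,"fingers": -1}
  ]
}}

```text
time_s: 7.13
tcp_pos: [0.5433, -0.1247, 0.1993]
tool_rot: [-3.141, -0.0, 1.737]
ft_force: [1.0, -1.3, -2.1]
opening: 0.0156
gripper_force: 50.0
```

Run:
```python
from h import *
for _ in range(4): robot.camera('top')
p=P('wrist');save('wrist','w3.png');print(p['position'])
a=np.radians(9.74);o=np.array([.6076,-.0042]);ex=np.array([-np.sin(a),np.cos(a)]);ey=np.array([-np.cos(a),-np.sin(a)])
go(*(o+ex*-.264+ey*.084),.2,99.74)
for n,x,y,z in [('rodend',-.08,.084,.064),('seat',0,.084,.083),('tab',0,.084,.13),('plateA',-.16,.122,.012),('plateB',-.16,-.098,.012),('plateC',.16,.122,.012),('block corner',.096,.066,.078),('blockc2',.096,.102,.078)]:
    print(n,proj(p,[*(o+ex*x+ey*y),z]).round(1))
```

```text
[ 0.52982831 -0.0493872   0.35846847]
t 7.38 tcp [ 0.5436 -0.1273  0.1996] rot [-1.7998e+02  3.0000e-02  9.9290e+01] F [ 0.  -0.8 -1.6] op 0.0159 gf 50.0
xyz [-5.116  0.037 -0.012] rot [-0.003  0.004 -0.075] rows 3.7
rodend [320.1 159.3]
seat [319.4  67.8]
tab [319.4  59.5]
plateA [288.8 218.8]
plateB [470.4 217.3]
plateC [ 277.8 -100.6]
block corner [341.5 -61.3]
blockc2 [295.3 -60.9]
```

View pics/w3.png

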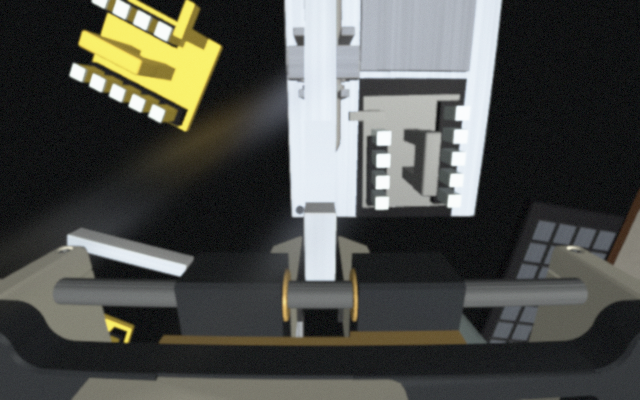

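Run:
```python
import cv2
im=cv2.imread('pics/w3.png')[0:225,260:480]
im=cv2.resize(im,None,fx=3.5,fy=2.65,interpolation=cv2.INTER_CUBIC); im=cv2.convertScaleAbs(im,alpha=.85)
print(im.shape);cv2.imwrite('pics/c3.png',im)
```

```text
(596, 770, 3)
```

View pics/c3.png

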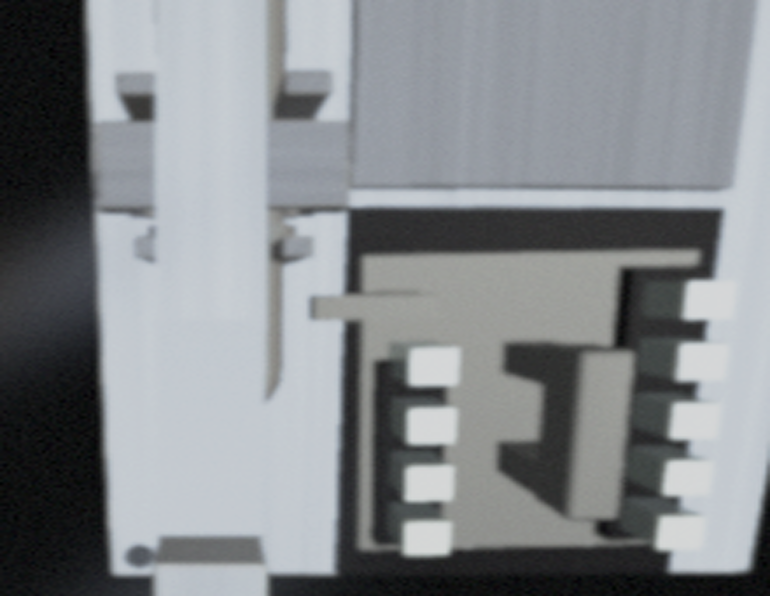

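Run:
```python
from h import *
p=P('wrist'); ob=robot.observe(); yaw=ob['tool_rot'][2]; c=ob['tcp_pos']
a=np.radians(9.74);ex=np.array([-np.sin(a),np.cos(a)])
tx=np.array([np.cos(yaw),np.sin(yaw)]);ty=np.array([tx[1],-tx[0]])
def f(n,cx,cy,z):
    w=onz(p,(260+cx/3.5,cy/2.65),z)[:2]; print(n,w.round(4),'tool x,y mm',np.round([(w-c[:2])@tx*1e3,(w-c[:2])@ty*1e3],1))
print(np.degrees(yaw))
for z0,n in((.118,'rear cheek'),):
    f(n+' L',115,72,z0);f(n+' R',331,72,z0)
f('front L',134,240,.118);f('front R',312,240,.118)
f('clipL',93,122,.1);f('clipR',349,122,.1)
f('clipL front',93,208,.1);f('clipR front',349,208,.1)
f('plate A',112,575,.012);f('plate B',752,568,.012)
f('plate edge L at row 100',92,100,.012)
u=c[2]-.0157
f('wedge plateau L',157,520,u+.027);f('R',267,520,u+.027)
f('wedge plateau L2',156,330,u+.027);f('R',266,330,u+.027)
f('wedge ramp L',160,5,u+.006);f('R',272,5,u+.006)
f('rodend',270,395,.064)
f('handle1',580,352,.098);f('handle2',634,352,.098);f('handle3',566,518,.098);f('handle4',618,518,.098)
f('ear tip',312,307,.04);
```

```text
99.28782623226628
rear cheek L [0.5026 0.0015] tool x,y mm [133.8 -19.7]
rear cheek R [0.5456 0.0086] tool x,y mm [133.8  23.9]
front L [ 0.5126 -0.0403] tool x,y mm [ 90.9 -16.6]
front R [ 0.5498 -0.0342] tool x,y mm [90.9 21.1]
clipL [ 0.4977 -0.0086] tool x,y mm [124.5 -26.2]
clipR [5.532e-01 5.000e-04] tool x,y mm [124.6  30.1]
clipL front [ 0.5009 -0.0321] tool x,y mm [100.9 -26.8]
clipR front [ 0.5578 -0.0227] tool x,y mm [100.9  30.9]
plate A [ 0.5179 -0.1794] tool x,y mm [-47.3 -33.7]
plate B [ 0.7356 -0.1407] tool x,y mm [-44.2 187.3]
plate edge L at row 100 [0.4853 0.013 ] tool x,y mm [147.9 -34.9]
wedge plateau L [ 0.5296 -0.0928] tool x,y mm [36.3 -8.2]
R [ 0.5451 -0.0902] tool x,y mm [36.3  7.5]
wedge plateau L2 [ 0.5243 -0.0583] tool x,y mm [71.3 -7.9]
R [ 0.5388 -0.0559] tool x,y mm [71.3  6.8]
wedge ramp L [ 0.5153 -0.0015] tool x,y mm [128.8  -7.6]
R [0.5307 0.0011] tool x,y mm [128.8   8. ]
rodend [ 0.5528 -0.0847] tool x,y mm [40.5 16. ]
handle1 [ 0.6209 -0.0551] tool x,y mm [58.8 87.9]
handle2 [ 0.6338 -0.0529] tool x,y mm [ 58.9 101. ]
handle3 [ 0.6315 -0.1086] tool x,y mm [ 4.3 89.7]
handle4 [ 0.6446 -0.1064] tool x,y mm [  4.3 103.1]
ear tip [ 0.5607 -0.053 ] tool x,y mm [70.6 28.9]
```

>>> {"fn": "step_arm", "kwargs": {
  "steps": [
    {"x": -1,"y": 0,"z": 0,"rx": 0,"ry": 0,"rz": 0,"fingers": -1},
    {"x": -2.2,"y": 0.05,"z": 0,"rx": 0,"ry": 0,"rz": 0,"fingers": -1},
    {"x": -3.4,"y": 0.1,"z": 0,"rx": 0,"ry": 0,"rz": -0.05,"fingers": -1},
    {"x": -4.3,"y": 0.15,"z": 0,"rx": 0,"ry": 0,"rz": -0.075,"fingers": -1},
    {"x": -4.75,"y": 0.15,"z": 0.6,"rx": 0,"ry": 0,"rz": -0.075,"fingers": -1},
    {"x": -4.75,"y": 0.15,"z": 1.6,"rx": 0,"ry": 0,"rz": -0.075,"fingers": -1},
    {"x": -4.75,"y": 0.15,"z": 2.5,"rx": 0,"ry": 0,"rz": -0.075,"fingers": -1},
    {"x": -4.75,"y": 0.15,"z": 3.2,"rx": 0,"ry": 0,"rz": -0.075,"fingers": -1}
  ]
}}

```text
time_s: 8.05
tcp_pos: [0.5701, -0.267, 0.1013]
tool_rot: [-3.14, -0.001, 1.74]
ft_force: [-0.1, 0.8, -2.6]
opening: 0.0155
gripper_force: 50.0
```

Run:
```python
from h import *
for _ in range(4): robot.camera('top')
# seat line: from measured cheeks/clip
yaw=np.radians(99.29);c=np.array([.5436,-.1273]);tx=np.array([np.cos(yaw),np.sin(yaw)]);ty=np.array([tx[1],-tx[0]])
seat=c+tx*.1125+ty*.00215; print('seat',seat)
a=np.radians(99.72);ex=np.array([np.cos(a),np.sin(a)])
for s in (-.254,-.05): go(*(seat+ex*s),.1,99.72)
```

```text
seat [ 0.52756075 -0.01592848]
t 8.25 tcp [ 0.5712 -0.2664  0.1036] rot [-1.7995e+02 -1.0000e-02  9.9800e+01] F [-0.6 -0.5 -1. ] op 0.0154 gf 50.0
xyz [ 0.008 -0.024  0.121] rot [-0.008 -0.002  0.014] rows 0.1
t 8.25 tcp [ 0.5712 -0.2664  0.1036] rot [-1.7995e+02 -1.0000e-02  9.9800e+01] F [-0.6 -0.5 -1. ] op 0.0154 gf 50.0
xyz [ 6.808 -0.014  0.123] rot [-0.008 -0.002  0.014] rows 4.9
```

>>> {"fn": "step_arm", "kwargs": {
  "steps": [
    {"x": 0.3,"y": -0.02,"z": 0.12,"rx": 0,"ry": 0,"rz": 0,"fingers": -1},
    {"x": 0.8,"y": -0.02,"z": 0.12,"rx": 0,"ry": 0,"rz": 0,"fingers": -1},
    {"x": 1.4,"y": -0.02,"z": 0.12,"rx": 0,"ry": 0,"rz": 0,"fingers": -1},
    {"x": 2,"y": -0.02,"z": 0.12,"rx": 0,"ry": 0,"rz": 0,"fingers": -1},
    {"x": 2.5,"y": -0.02,"z": 0.12,"rx": 0,"ry": 0,"rz": 0,"fingers": -1},
    {"x": 2.9,"y": -0.02,"z": 0.12,"rx": 0,"ry": 0,"rz": 0,"fingers": -1},
    {"x": 3.1,"y": -0.02,"z": 0.12,"rx": 0,"ry": 0,"rz": 0,"fingers": -1},
    {"x": 3.2,"y": -0.02,"z": 0.12,"rx": 0,"ry": 0,"rz": 0,"fingers": -1}
  ]
}}

```text
time_s: 8.92
tcp_pos: [0.5558, -0.1703, 0.102]
tool_rot: [3.138, 0.002, 1.744]
ft_force: [0.8, -6.5, 6.2]
opening: 0.0155
gripper_force: 50.0
```

>>> {"fn": "step_arm", "kwargs": {
  "steps": [
    {"x": 0.1,"y": 0,"z": 0,"rx": 0,"ry": 0,"rz": 0,"fingers": -1},
    {"x": 0.2,"y": 0,"z": 0,"rx": 0,"ry": 0,"rz": 0,"fingers": -1},
    {"x": 0.35,"y": 0,"z": 0,"rx": 0,"ry": 0,"rz": 0,"fingers": -1},
    {"x": 0.5,"y": 0,"z": 0,"rx": 0,"ry": 0,"rz": 0,"fingers": -1},
    {"x": 0.65,"y": 0,"z": 0,"rx": 0,"ry": 0,"rz": 0,"fingers": -1},
    {"x": 0.8,"y": 0,"z": 0,"rx": 0,"ry": 0,"rz": 0,"fingers": -1},
    {"x": 0.9,"y": 0,"z": 0,"rx": 0,"ry": 0,"rz": 0,"fingers": -1},
    {"x": 1,"y": 0,"z": 0,"rx": 0,"ry": 0,"rz": 0,"fingers": -1}
  ]
}}

```text
time_s: 9.58
tcp_pos: [0.5526, -0.1493, 0.1036]
tool_rot: [3.134, 0.011, 1.739]
ft_force: [3.3, -20.7, 10.1]
opening: 0.0158
gripper_force: 50.0
```

Run:
```python
from h import *
seat=np.array([ 0.52756075,-0.01592848])
a=np.radians(99.72);ex=np.array([np.cos(a),np.sin(a)])
go(*(seat-ex*.05),.0995,99.72)
p=P('wrist');save('wrist','w4.png')
```

```text
t 9.58 tcp [ 0.5526 -0.1493  0.1036] rot [179.59   0.61  99.63] F [  3.3 -20.7  10.1] op 0.0158 gf 50.0
xyz [ 2.856 -0.077  0.104] rot [ 0.068  0.101 -0.015] rows 2.1
```

View pics/w4.png

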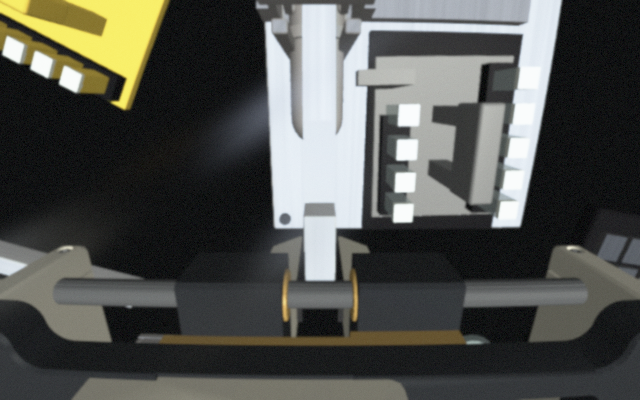

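>>> {"fn": "step_arm", "kwargs": {
  "steps": [
    {"x": 0.2,"y": 0,"z": -0.05,"rx": 0,"ry": 0,"rz": 0,"fingers": -1},
    {"x": 0.4,"y": 0,"z": -0.05,"rx": 0,"ry": 0,"rz": 0,"fingers": -1},
    {"x": 0.6,"y": 0,"z": -0.05,"rx": 0,"ry": 0,"rz": 0,"fingers": -1},
    {"x": 0.8,"y": 0,"z": -0.05,"rx": 0,"ry": 0,"rz": 0,"fingers": -1},
    {"x": 1,"y": 0,"z": -0.05,"rx": 0,"ry": 0,"rz": 0,"fingers": -1},
    {"x": 1.2,"y": 0,"z": -0.05,"rx": 0,"ry": 0,"rz": 0,"fingers": -1},
    {"x": 1.3,"y": 0,"z": -0.05,"rx": 0,"ry": 0,"rz": 0,"fingers": -1},
    {"x": 1.4,"y": 0,"z": -0.05,"rx": 0,"ry": 0,"rz": 0,"fingers": -1}
  ],
  "newtons": 60
}}

```text
time_s: 10.3
tcp_pos: [0.5481, -0.1169, 0.1068]
tool_rot: [3.129, 0.02, 1.732]
ft_force: [5.5, -35.1, 14.0]
opening: 0.0154
gripper_force: 60.0
```

Run:
```python
from h import *
seat=np.array([ 0.52756075,-0.01592848])
a=np.radians(99.72);ex=np.array([np.cos(a),np.sin(a)])
go(*(seat-ex*.05),.0995,99.72)
```

```text
t 10.3 tcp [ 0.5481 -0.1169  0.1068] rot [179.3    1.17  99.26] F [  5.5 -35.1  14. ] op 0.0154 gf 60.0
xyz [ 1.769 -0.122  0.205] rot [ 0.116  0.195 -0.075] rows 1.3
```

>>> {"fn": "step_arm", "kwargs": {
  "steps": [
    {"x": 0,"y": -0.05,"z": -0.1,"rx": 0,"ry": 0.1,"rz": -0.03,"fingers": -1},
    {"x": 0,"y": -0.1,"z": -0.2,"rx": 0,"ry": 0.2,"rz": -0.06,"fingers": -1},
    {"x": 0.1,"y": -0.12,"z": -0.2,"rx": 0,"ry": 0.2,"rz": -0.07,"fingers": -1},
    {"x": 0.3,"y": -0.12,"z": -0.2,"rx": 0,"ry": 0.2,"rz": -0.07,"fingers": -1},
    {"x": 0.5,"y": -0.12,"z": -0.2,"rx": 0,"ry": 0.2,"rz": -0.07,"fingers": -1},
    {"x": 0.7,"y": -0.12,"z": -0.2,"rx": 0,"ry": 0.2,"rz": -0.07,"fingers": -1},
    {"x": 0.8,"y": -0.12,"z": -0.2,"rx": 0,"ry": 0.2,"rz": -0.07,"fingers": -1},
    {"x": 0.8,"y": -0.12,"z": -0.2,"rx": 0,"ry": 0.2,"rz": -0.07,"fingers": -1}
  ]
}}

```text
time_s: 10.97
tcp_pos: [0.5357, -0.0783, 0.109]
tool_rot: [3.139, -0.019, 1.75]
ft_force: [0.6, -4.8, 6.5]
opening: 0.0157
gripper_force: 60.0
```

Run:
```python
from h import *
seat=np.array([ 0.52756075,-0.01592848])
a=np.radians(99.72);ex=np.array([np.cos(a),np.sin(a)])
go(*(seat-ex*.05),.0995,99.72)
save('wrist','w5.png')
im=cv2.imread('pics/w5.png')[0:230,230:460]
cv2.imwrite('pics/c5.png',cv2.convertScaleAbs(cv2.resize(im,None,fx=3.4,fy=2.6,interpolation=cv2.INTER_CUBIC),alpha=.85))
```

```text
t 10.97 tcp [ 0.5357 -0.0783  0.109 ] rot [179.84  -1.07 100.26] F [ 0.6 -4.8  6.5] op 0.0157 gf 60.0
xyz [0.42  0.087 0.325] rot [ 0.026 -0.179  0.089] rows 0.4
```

View pics/c5.png

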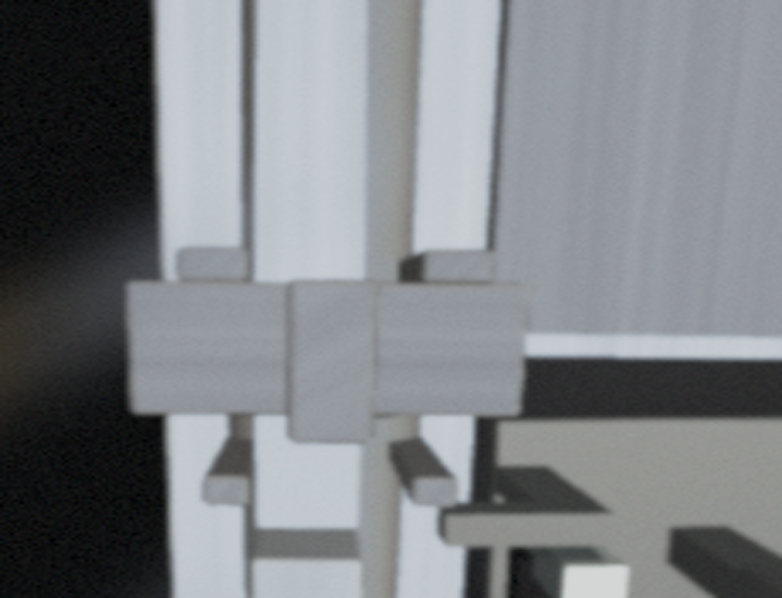

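>>> {"fn": "step_arm", "kwargs": {
  "steps": [
    {"x": 0.1,"y": 0.05,"z": 0,"rx": 0,"ry": -0.1,"rz": 0.05,"fingers": -1},
    {"x": 0.2,"y": 0.09,"z": 0,"rx": 0,"ry": -0.1,"rz": 0.08,"fingers": -1},
    {"x": 0.3,"y": 0.09,"z": 0,"rx": 0,"ry": -0.1,"rz": 0.08,"fingers": -1},
    {"x": 0.4,"y": 0.09,"z": 0,"rx": 0,"ry": -0.1,"rz": 0.08,"fingers": -1},
    {"x": 0.45,"y": 0.09,"z": 0,"rx": 0,"ry": -0.1,"rz": 0.08,"fingers": -1},
    {"x": 0.45,"y": 0.09,"z": 0,"rx": 0,"ry": -0.1,"rz": 0.08,"fingers": -1},
    {"x": 0.45,"y": 0.09,"z": 0,"rx": 0,"ry": -0.1,"rz": 0.08,"fingers": -1},
    {"x": 0.45,"y": 0.09,"z": 0,"rx": 0,"ry": -0.1,"rz": 0.08,"fingers": -1}
  ]
}}

```text
time_s: 11.68
tcp_pos: [0.5367, -0.0665, 0.1101]
tool_rot: [3.137, -0.006, 1.74]
ft_force: [1.1, -9.2, 11.0]
opening: 0.0158
gripper_force: 60.0
```

Run:
```python
from h import *
seat=np.array([ 0.52756075,-0.01592848])
a=np.radians(99.72);ex=np.array([np.cos(a),np.sin(a)])
p=P('wrist')
save('wrist','w6.png')
go(*(seat-ex*.05),.1075,99.72)
s=np.array([.52756,-.01593])
for z in(.138,.1,.118,.146): 
    print(z,[proj(p,[*(s+ex*x+np.array([-ex[1],ex[0]])*y),z]).round(1).tolist() for x,y in((-.012,.032),(-.012,-.032),(.012,0))])
g=cv2.imread('pics/w6.png').astype(int).sum(2)//3
print(g[60:200:4,285].tolist()); print(g[60:200:4,360].tolist())
```

```text
t 11.73 tcp [ 0.5367 -0.0665  0.1101] rot [179.76  -0.36  99.69] F [-0.2 -9.3 11.4] op 0.0157 gf 60.0
xyz [ 0.047 -0.017  0.087] rot [ 0.039 -0.06  -0.004] rows 0.1
0.138 [[249.0, 199.6], [392.1, 199.3], [320.7, 145.2]]
0.1 [[263.4, 180.5], [376.6, 180.4], [320.1, 137.3]]
0.118 [[257.4, 188.5], [383.1, 188.3], [320.3, 140.5]]
0.146 [[244.9, 204.9], [396.5, 204.7], [320.8, 147.4]]
[234, 233, 232, 233, 232, 231, 229, 229, 229, 226, 227, 227, 227, 228, 228, 126, 177, 178, 150, 178, 183, 181, 181, 185, 182, 181, 173, 179, 182, 179, 174, 235, 235, 234, 232]
[238, 239, 239, 239, 240, 240, 240, 240, 241, 241, 241, 240, 241, 241, 241, 163, 178, 176, 153, 181, 177, 182, 178, 186, 181, 178, 173, 176, 182, 176, 173, 234, 233, 233, 234]
```

Run:
```python
from h import *
g=cv2.imread('pics/w6.png').astype(int).sum(2)//3
for r in(160,170): print(g[r,240:272].tolist(),g[r,372:402].tolist())
print(g[140:225:3,320].tolist())
g=cv2.imread('pics/w5.png').astype(int).sum(2)//3
print(g[130,250:290].tolist(),g[130,370:400].tolist())
```

```text
[26, 32, 27, 31, 27, 20, 26, 26, 25, 25, 15, 21, 24, 22, 21, 22, 24, 21, 19, 16, 24, 52, 103, 144, 171, 179, 183, 176, 179, 182, 182, 180] [176, 180, 176, 152, 108, 61, 49, 52, 50, 49, 48, 46, 47, 50, 50, 50, 50, 51, 53, 52, 48, 50, 50, 51, 49, 52, 47, 47, 54, 49]
[24, 19, 17, 18, 21, 20, 21, 23, 11, 22, 20, 16, 17, 17, 12, 11, 20, 16, 19, 19, 22, 33, 78, 132, 167, 178, 181, 181, 179, 182, 182, 180] [177, 178, 166, 133, 89, 57, 50, 50, 49, 55, 51, 51, 50, 51, 50, 51, 48, 50, 51, 48, 50, 50, 49, 50, 49, 52, 53, 48, 51, 49]
[162, 182, 180, 181, 179, 180, 181, 180, 186, 185, 181, 180, 181, 181, 183, 182, 180, 180, 181, 184, 234, 178, 129, 131, 131, 189, 224, 223, 225]
[60, 63, 64, 64, 60, 62, 63, 60, 62, 60, 59, 58, 55, 56, 58, 59, 68, 101, 140, 164, 172, 178, 177, 177, 181, 179, 180, 179, 177, 180, 181, 179, 180, 179, 180, 182, 179, 179, 181, 180] [180, 185, 183, 182, 183, 181, 183, 183, 187, 184, 182, 182, 183, 188, 207, 228, 236, 235, 236, 234, 235, 236, 236, 235, 236, 235, 236, 236, 237, 235]
```

>>> {"fn": "step_arm", "kwargs": {
  "steps": [
    {"x": -0.3,"y": 0,"z": -0.08,"rx": 0,"ry": 0,"rz": 0,"fingers": -1},
    {"x": -0.7,"y": 0,"z": -0.08,"rx": 0,"ry": 0,"rz": 0,"fingers": -1},
    {"x": -1.2,"y": 0,"z": -0.08,"rx": 0,"ry": 0,"rz": 0,"fingers": -1},
    {"x": -1.7,"y": 0,"z": -0.08,"rx": 0,"ry": 0,"rz": 0,"fingers": -1},
    {"x": -2.2,"y": 0,"z": -0.08,"rx": 0,"ry": 0,"rz": 0,"fingers": -1},
    {"x": -2.7,"y": 0,"z": -0.08,"rx": 0,"ry": 0,"rz": 0,"fingers": -1},
    {"x": -3.2,"y": 0,"z": -0.08,"rx": 0,"ry": 0,"rz": 0,"fingers": -1},
    {"x": -3.7,"y": 0,"z": -0.08,"rx": 0,"ry": 0,"rz": 0,"fingers": -1}
  ]
}}

```text
time_s: 12.4
tcp_pos: [0.5523, -0.1731, 0.1079]
tool_rot: [-3.139, -0.012, 1.742]
ft_force: [0.1, 0.6, -3.0]
opening: 0.0152
gripper_force: 60.0
```

>>> {"fn": "step_arm", "kwargs": {
  "steps": [
    {"x": -0.6,"y": 0,"z": -0.1,"rx": 0,"ry": 0,"rz": 0,"fingers": -1},
    {"x": -1.2,"y": 0,"z": -0.1,"rx": 0,"ry": 0,"rz": 0,"fingers": -1},
    {"x": -1.8,"y": 0,"z": -0.1,"rx": 0,"ry": 0,"rz": 0,"fingers": -1},
    {"x": -2.4,"y": 0,"z": -0.1,"rx": 0,"ry": 0,"rz": 0,"fingers": -1},
    {"x": -3,"y": 0,"z": -0.1,"rx": 0,"ry": 0,"rz": 0,"fingers": -1},
    {"x": -3.6,"y": 0,"z": -0.1,"rx": 0,"ry": 0,"rz": 0,"fingers": -1},
    {"x": -4.1,"y": 0,"z": -0.1,"rx": 0,"ry": 0,"rz": 0,"fingers": -1},
    {"x": -4.3,"y": 0,"z": -0.1,"rx": 0,"ry": 0,"rz": 0,"fingers": -1}
  ]
}}

```text
time_s: 13.07
tcp_pos: [0.5744, -0.3029, 0.1097]
tool_rot: [-3.14, -0.01, 1.739]
ft_force: [-0.2, -0.3, -2.0]
opening: 0.0159
gripper_force: 60.0
```

Run:
```python
from h import *
pt=P('top'); ps=P('scene')
save('top','t2.png'); save('scene','s2.png')
go(.5695,-.2786,.2,99.72)
for n,p in(('top',pt),('scene',ps)):
  for t in('clip','clip_tab','wedge','dish'):
    for r in robot.recognise(t,n)[:2]: print(n,t,r['score'],np.round(r['centre'],1),onz(p,r['centre'],{'clip':.11,'clip_tab':.14,'wedge':.1,'dish':.01}[t]).round(4))
for z in(.13,.146): print(proj(pt,[.5276,-.0159,z]),proj(ps,[.5276,-.0159,z]))
```

```text
t 13.17 tcp [ 0.5747 -0.3013  0.11  ] rot [-179.92   -0.63   99.68] F [-0.8  0.9 -2.5] op 0.0153 gf 60.0
xyz [ 0.806 -0.047 -2.992] rot [-0.013 -0.105 -0.007] rows 2.2
top clip 0.62 [324.9 193. ] [ 0.5189 -0.0208  0.11  ]
top clip 0.53 [343.6 163.8] [ 0.6169 -0.0843  0.11  ]
top clip_tab 0.61 [325.6 191.6] [ 0.5195 -0.0228  0.14  ]
top wedge 0.46 [388.1 181.3] [ 0.5581 -0.2334  0.1   ]
top dish 0.54 [444. 219.] [ 0.436  -0.4419  0.01  ]
top dish 0.5 [312.7 178.3] [0.5852 0.0209 0.01  ]
scene clip 0.49 [311.1 195.2] [ 0.5344 -0.0184  0.11  ]
scene clip_tab 0.65 [313.1 194.7] [5.484e-01 2.000e-04 1.400e-01]
scene wedge 0.68 [246.3 168.6] [ 0.5648 -0.2488  0.1   ]
scene dish 0.75 [247.3 151. ] [ 0.4483 -0.3687  0.01  ]
[323.42408116 189.57374659] [313.11670832 189.78561432]
[323.45594959 188.88611089] [313.04049858 186.20636202]
```

```bash
python3 -c "
from h import *
go(.53,0.0,.235,95)"
```

```text
t 13.57 tcp [ 0.5758 -0.2991  0.1109] rot [179.99  -0.62  99.86] F [ 0.1  0.1 -2.5] op 0.0155 gf 60.0
xyz [10.129  0.206 -4.027] rot [-0.003 -0.103  0.811] rows 7.8
```

>>> {"fn": "step_arm", "kwargs": {
  "steps": [
    {"x": 0,"y": 0,"z": -1.3,"rx": 0,"ry": -0.1,"rz": 0,"fingers": -1},
    {"x": 0,"y": 0,"z": -2.6,"rx": 0,"ry": -0.1,"rz": 0,"fingers": -1},
    {"x": 0.3,"y": 0,"z": -3.9,"rx": 0,"ry": -0.1,"rz": 0.1,"fingers": -1},
    {"x": 1.5,"y": 0.05,"z": -4.1,"rx": 0,"ry": -0.1,"rz": 0.2,"fingers": -1},
    {"x": 2.9,"y": 0.1,"z": -4.1,"rx": 0,"ry": -0.1,"rz": 0.4,"fingers": -1},
    {"x": 4.3,"y": 0.1,"z": -4.1,"rx": 0,"ry": -0.1,"rz": 0.5,"fingers": -1},
    {"x": 5.7,"y": 0.1,"z": -4.1,"rx": 0,"ry": -0.1,"rz": 0.6,"fingers": -1},
    {"x": 7,"y": 0.15,"z": -4.1,"rx": 0,"ry": -0.1,"rz": 0.8,"fingers": -1}
  ]
}}

```text
time_s: 14.23
tcp_pos: [0.5434, -0.0913, 0.2364]
tool_rot: [-3.141, -0.0, 1.658]
ft_force: [0.7, -0.5, -2.7]
opening: 0.0155
gripper_force: 59.9
```

```bash
python3 -c "
from h import *
go(.473,.323,.235,43.7)"
```

```text
t 14.23 tcp [ 0.5434 -0.0913  0.2364] rot [-1.7999e+02 -1.0000e-02  9.5000e+01] F [ 0.7 -0.5 -2.7] op 0.0155 gf 59.9
xyz [13.961 -1.137  0.049] rot [-2.000e-03 -1.000e-03  8.549e+00] rows 10.1
```

>>> {"fn": "step_arm", "kwargs": {
  "steps": [
    {"x": 1.3,"y": -0.1,"z": 0,"rx": 0,"ry": 0,"rz": 1,"fingers": -1},
    {"x": 2.6,"y": -0.2,"z": 0,"rx": 0,"ry": 0,"rz": 2,"fingers": -1},
    {"x": 3.9,"y": -0.3,"z": 0,"rx": 0,"ry": 0,"rz": 3,"fingers": -1},
    {"x": 5.2,"y": -0.4,"z": 0,"rx": 0,"ry": 0,"rz": 4,"fingers": -1},
    {"x": 6.5,"y": -0.5,"z": 0,"rx": 0,"ry": 0,"rz": 5,"fingers": -1},
    {"x": 7.8,"y": -0.6,"z": 0,"rx": 0,"ry": 0,"rz": 6,"fingers": -1},
    {"x": 9.1,"y": -0.7,"z": 0,"rx": 0,"ry": 0,"rz": 7,"fingers": -1},
    {"x": 10.4,"y": -0.8,"z": 0,"rx": 0,"ry": 0,"rz": 8,"fingers": -1}
  ]
}}

```text
time_s: 14.9
tcp_pos: [0.4924, 0.2171, 0.2364]
tool_rot: [-3.141, -0.0, 0.816]
ft_force: [1.0, -1.4, -2.1]
opening: 0.0155
gripper_force: 59.9
```

```bash
python3 -c "
from h import *
go(.473,.323,.03,43.7)"
```

```text
t 14.9 tcp [0.4924 0.2171 0.2364] rot [-1.7999e+02 -1.0000e-02  4.6730e+01] F [ 1.  -1.4 -2.1] op 0.0155 gf 59.9
xyz [ 2.127 -2.89   6.881] rot [-0.002 -0.001  0.504] rows 5.6
```

>>> {"fn": "step_arm", "kwargs": {
  "steps": [
    {"x": 0.7,"y": -1,"z": 0.2,"rx": 0,"ry": 0,"rz": 0.2,"fingers": -1},
    {"x": 1.5,"y": -2.1,"z": 0.5,"rx": 0,"ry": 0,"rz": 0.4,"fingers": -1},
    {"x": 2.1,"y": -2.9,"z": 1.3,"rx": 0,"ry": 0,"rz": 0.5,"fingers": -1},
    {"x": 2.1,"y": -2.9,"z": 2.6,"rx": 0,"ry": 0,"rz": 0.5,"fingers": -1},
    {"x": 2.1,"y": -2.9,"z": 3.9,"rx": 0,"ry": 0,"rz": 0.5,"fingers": -1},
    {"x": 2.1,"y": -2.9,"z": 5.2,"rx": 0,"ry": 0,"rz": 0.5,"fingers": -1},
    {"x": 2.1,"y": -2.9,"z": 6.2,"rx": 0,"ry": 0,"rz": 0.5,"fingers": -1},
    {"x": 2.1,"y": -2.9,"z": 6.7,"rx": 0,"ry": 0,"rz": 0.5,"fingers": -1}
  ]
}}

```text
time_s: 15.57
tcp_pos: [0.4696, 0.3188, 0.0308]
tool_rot: [-3.14, 0.007, 0.769]
ft_force: [-0.1, -0.0, -2.5]
opening: 0.0155
gripper_force: 60.0
```

>>> {"fn": "step_arm", "kwargs": {
  "steps": [
    {"x": 0,"y": 0,"z": 0.1,"rx": 0,"ry": 0,"rz": 0,"fingers": -1},
    {"x": 0,"y": 0,"z": 0.15,"rx": 0,"ry": 0,"rz": 0,"fingers": -1},
    {"x": 0,"y": 0,"z": 0.2,"rx": 0,"ry": 0,"rz": 0,"fingers": -1},
    {"x": 0,"y": 0,"z": 0.25,"rx": 0,"ry": 0,"rz": 0,"fingers": -1},
    {"x": 0,"y": 0,"z": 0.3,"rx": 0,"ry": 0,"rz": 0,"fingers": -1},
    {"x": 0,"y": 0,"z": 0.32,"rx": 0,"ry": 0,"rz": 0,"fingers": -1},
    {"x": 0,"y": 0,"z": 0.34,"rx": 0,"ry": 0,"rz": 0,"fingers": -1},
    {"x": 0,"y": 0,"z": 0.34,"rx": 0,"ry": 0,"rz": 0,"fingers": -1}
  ]
}}

```text
time_s: 16.23
tcp_pos: [0.4743, 0.3219, 0.0289]
tool_rot: [3.141, -0.004, 0.768]
ft_force: [-4.4, -2.3, 17.3]
opening: 0.0158
gripper_force: 60.0
```

>>> {"fn": "step_arm", "kwargs": {
  "steps": [
    {"x": 0,"y": 0,"z": -0.08,"rx": 0,"ry": 0,"rz": 0,"fingers": -1},
    {"x": 0,"y": 0,"z": -0.1,"rx": 0,"ry": 0,"rz": 0,"fingers": -0.4},
    {"x": 0,"y": 0,"z": -0.1,"rx": 0,"ry": 0,"rz": 0,"fingers": 0},
    {"x": 0,"y": 0,"z": -0.1,"rx": 0,"ry": 0,"rz": 0,"fingers": 0.5},
    {"x": 0,"y": 0,"z": -0.1,"rx": 0,"ry": 0,"rz": 0,"fingers": 0.5},
    {"x": 0,"y": 0,"z": -0.1,"rx": 0,"ry": 0,"rz": 0,"fingers": 0.5},
    {"x": 0,"y": 0,"z": -0.8,"rx": 0,"ry": 0,"rz": 0,"fingers": 0.5},
    {"x": 0,"y": 0,"z": -2,"rx": 0,"ry": 0,"rz": 0,"fingers": 0.5}
  ]
}}

```text
time_s: 16.9
tcp_pos: [0.4695, 0.3183, 0.0813]
tool_rot: [-3.14, 0.009, 0.768]
ft_force: [0.3, 0.0, -0.5]
opening: 0.0574
gripper_force: 0.0
```

```bash
python3 -c "
from h import *
go(.523,.01,.28,99.72)"
```

```text
t 16.9 tcp [0.4695 0.3183 0.0813] rot [-179.91    0.53   44.  ] F [ 0.3  0.  -0.5] op 0.0574 gf 0.0
xyz [-5.917  8.619 -6.584] rot [-0.058  0.074 -9.286] rows 8.9
```

>>> {"fn": "step_arm", "kwargs": {
  "steps": [
    {"x": 0,"y": 0,"z": -1.3,"rx": 0,"ry": 0,"rz": -0.5,"fingers": 0.5},
    {"x": -0.6,"y": 0.8,"z": -2.5,"rx": 0,"ry": 0,"rz": -1.5,"fingers": 0.5},
    {"x": -1.3,"y": 1.8,"z": -3.4,"rx": 0,"ry": 0,"rz": -2.6,"fingers": 0.5},
    {"x": -2,"y": 2.9,"z": -4.2,"rx": 0,"ry": 0,"rz": -3.7,"fingers": 0.5},
    {"x": -2.8,"y": 4,"z": -5,"rx": 0,"ry": 0,"rz": -4.8,"fingers": 0.5},
    {"x": -3.5,"y": 5.1,"z": -5.5,"rx": 0,"ry": 0,"rz": -5.9,"fingers": 0.5},
    {"x": -4.2,"y": 6.2,"z": -6,"rx": 0,"ry": 0,"rz": -7,"fingers": 0.5},
    {"x": -4.9,"y": 7.3,"z": -6.4,"rx": 0,"ry": 0,"rz": -8.1,"fingers": 0.5}
  ]
}}

```text
time_s: 17.57
tcp_pos: [0.5146, 0.0841, 0.2694]
tool_rot: [3.141, -0.0, 1.609]
ft_force: [1.2, 0.7, 0.9]
opening: 0.0688
gripper_force: 0.0
```

```bash
python3 -c "
from h import *
go(.5377,-.075,.28,99.72)"
```

```text
t 17.57 tcp [0.5146 0.0841 0.2694] rot [ 1.7994e+02 -1.0000e-02  9.2190e+01] F [1.2 0.7 0.9] op 0.0688 gf 0.0
xyz [-5.329  0.567 -0.352] rot [ 9.000e-03 -1.000e-03 -1.255e+00] rows 3.9
```

>>> {"fn": "step_arm", "kwargs": {
  "steps": [
    {"x": -1.2,"y": 0.1,"z": -0.1,"rx": 0,"ry": 0,"rz": -0.4,"fingers": 0.5},
    {"x": -2.4,"y": 0.3,"z": -0.2,"rx": 0,"ry": 0,"rz": -0.8,"fingers": 0.5},
    {"x": -3.6,"y": 0.4,"z": -0.3,"rx": 0,"ry": 0,"rz": -1.2,"fingers": 0.5},
    {"x": -4.6,"y": 0.5,"z": -0.35,"rx": 0,"ry": 0,"rz": -1.25,"fingers": 0.5},
    {"x": -5.3,"y": 0.57,"z": -0.35,"rx": 0,"ry": 0,"rz": -1.25,"fingers": 0.5},
    {"x": -5.3,"y": 0.57,"z": -0.35,"rx": 0,"ry": 0,"rz": -1.25,"fingers": 0.5},
    {"x": -5.3,"y": 0.57,"z": -0.35,"rx": 0,"ry": 0,"rz": -1.25,"fingers": 0.5},
    {"x": -5.3,"y": 0.57,"z": -0.35,"rx": 0,"ry": 0,"rz": -1.25,"fingers": 0.5}
  ]
}}

```text
time_s: 18.23
tcp_pos: [0.5364, -0.0714, 0.2782]
tool_rot: [-3.14, -0.001, 1.735]
ft_force: [-0.6, 0.7, -0.4]
opening: 0.069
gripper_force: 0.0
```

Run:
```python
from h import *
for _ in range(3): robot.camera('top')
p=P('wrist');go(.5276,-.0159,.148,99.72)
save('wrist','w7.png')
im=cv2.imread('pics/w7.png')
s=np.array([.52756,-.01593])
for z in (.13,.146): print(z,proj(p,[*s,z]))
im=cv2.resize(im[0:240,240:480],(780,590),interpolation=cv2.INTER_CUBIC); cv2.imwrite('pics/c7.png',cv2.convertScaleAbs(im,alpha=.85))
```

```text
t 18.38 tcp [ 0.5366 -0.0707  0.2784] rot [-1.7996e+02 -3.0000e-02  9.9540e+01] F [-0.4  1.3 -0. ] op 0.0685 gf 0.0
xyz [1.848 0.011 4.348] rot [-0.006 -0.006 -0.031] rows 3.4
0.13 [320.60405561 132.20545185]
0.146 [320.66607817 133.54860644]
```

View pics/c7.png

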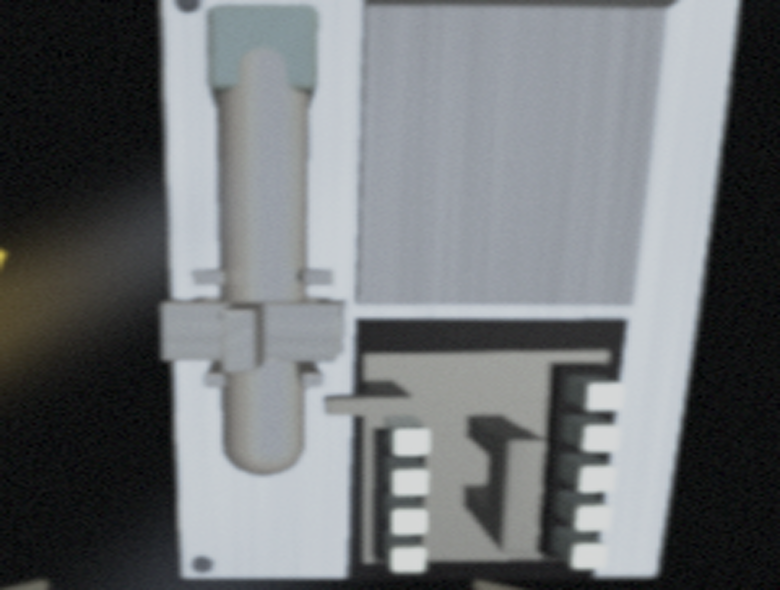

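Run:
```python
from h import *
p=P('wrist')
s=240/780;sy=240/590
w=onz(p,(240+241*s,338*sy),.146);b=onz(p,(240+251*s,330*sy),.116);print(w,b)
m=(w+b)/2;go(*m[:2],.124,99.72)
# rail geometry refinement from this picture
for n,cx,cy,z in [('stageL near',358,304,.024),('deck R near',352,318,.02),('stop near L',365,5,.044),('stop near R',668,5,.044),('handle a',507,437,.098),('handle b',548,437,.098),('handle c',503,553,.098),('handle d',543,553,.098),('ear L',326,397,.04),('ear R end low',326,413,.04),('base near L',362,565,.028),('base far L',362,352,.028),('base far R',610,350,.028),('plate A',183,578,.012),('plate B',658,578,.012),('rodend',265,475,.064)]:
    q=onz(p,(240+cx*s,cy*sy),z)[:2]; a=np.radians(99.72);ex=np.array([np.cos(a),np.sin(a)]);ey=np.array([-ex[1],ex[0]])
    d=q-np.array([.52756,-.01593]);print(n,q.round(4),np.round([d@ex*1e3,d@ey*1e3+84],1))
```

```text
[ 0.52222357 -0.02071695  0.146     ] [ 0.52477379 -0.01979046  0.116     ]
t 18.43 tcp [ 0.5366 -0.0709  0.2784] rot [-1.7996e+02 -3.0000e-02  9.9520e+01] F [-0.   0.2 -0.5] op 0.0689 gf 0.0
xyz [ 1.733 -0.147  5.149] rot [-0.006 -0.004 -0.033] rows 3.9
stageL near [ 0.5657 -0.0068] [ 2.5 44.9]
deck R near [ 0.5651 -0.0146] [-5.  46.8]
stop near L [0.5402 0.1276] [139.3  47.3]
stop near R [0.6455 0.147 ] [140.7 -59.7]
handle a [ 0.6207 -0.0541] [-53.3  -1.3]
handle b [ 0.6349 -0.0517] [-53.3 -15.7]
handle c [ 0.6328 -0.1101] [-110.6   -3.9]
handle d [ 0.6474 -0.1077] [-110.6  -18.6]
ear L [ 0.5606 -0.0556] [-44.6  58.1]
ear R end low [ 0.5622 -0.064 ] [-53.2  58. ]
base near L [ 0.5957 -0.1518] [-145.4   39.8]
base far L [ 0.5717 -0.0311] [-22.4  43.1]
base far R [ 0.6714 -0.0128] [-21.2 -58.3]
plate A [ 0.5188 -0.18  ] [-160.2  120.3]
plate B [ 0.7364 -0.1439] [-161.4 -100.3]
rodend [ 0.5424 -0.0953] [-80.7  82.7]
```

>>> {"fn": "step_arm", "kwargs": {
  "steps": [
    {"x": 0.9,"y": -0.1,"z": 0.6,"rx": 0,"ry": 0,"rz": -0.03,"fingers": -0.2},
    {"x": 1.7,"y": -0.15,"z": 1.5,"rx": 0,"ry": 0,"rz": -0.03,"fingers": -0.2},
    {"x": 1.73,"y": -0.15,"z": 2.6,"rx": 0,"ry": 0,"rz": -0.03,"fingers": -0.2},
    {"x": 1.73,"y": -0.15,"z": 3.6,"rx": 0,"ry": 0,"rz": -0.03,"fingers": -0.2},
    {"x": 1.73,"y": -0.15,"z": 4.4,"rx": 0,"ry": 0,"rz": -0.03,"fingers": -0.2},
    {"x": 1.73,"y": -0.15,"z": 4.9,"rx": 0,"ry": 0,"rz": -0.03,"fingers": -0.2},
    {"x": 1.73,"y": -0.15,"z": 5.1,"rx": 0,"ry": 0,"rz": -0.03,"fingers": -0.2},
    {"x": 1.73,"y": -0.15,"z": 5.1,"rx": 0,"ry": 0,"rz": -0.03,"fingers": -0.2}
  ]
}}

```text
time_s: 19.1
tcp_pos: [0.5224, -0.0212, 0.1241]
tool_rot: [-3.138, -0.001, 1.739]
ft_force: [-0.7, -0.7, 0.5]
opening: 0.0371
gripper_force: 0.0
```

>>> {"fn": "step_arm", "kwargs": {
  "steps": [
    {"x": 0,"y": 0,"z": 0,"rx": 0,"ry": 0,"rz": 0,"fingers": -1},
    {"x": 0,"y": 0,"z": 0,"rx": 0,"ry": 0,"rz": 0,"fingers": -1},
    {"x": 0,"y": 0,"z": 0,"rx": 0,"ry": 0,"rz": 0,"fingers": -1},
    {"x": 0,"y": 0,"z": 0,"rx": 0,"ry": 0,"rz": 0,"fingers": -1},
    {"x": 0,"y": 0,"z": 0,"rx": 0,"ry": 0,"rz": 0,"fingers": -1},
    {"x": 0,"y": 0,"z": 0,"rx": 0,"ry": 0,"rz": 0,"fingers": -1},
    {"x": 0,"y": 0,"z": 0,"rx": 0,"ry": 0,"rz": 0,"fingers": -1},
    {"x": 0,"y": 0,"z": 0,"rx": 0,"ry": 0,"rz": 0,"fingers": -1}
  ],
  "newtons": 30
}}

```text
time_s: 19.77
tcp_pos: [0.5253, -0.0219, 0.1266]
tool_rot: [3.139, 0.0, 1.738]
ft_force: [3.1, 0.1, 4.5]
opening: 0.0098
gripper_force: 29.7
```

>>> {"fn": "step_arm", "kwargs": {
  "steps": [
    {"x": 0,"y": 0,"z": -0.3,"rx": 0,"ry": 0,"rz": 0,"fingers": -1},
    {"x": 0,"y": 0,"z": -0.7,"rx": 0,"ry": 0,"rz": 0,"fingers": -1},
    {"x": 0,"y": 0,"z": -1.2,"rx": 0,"ry": 0,"rz": 0,"fingers": -1},
    {"x": 0,"y": 0,"z": -1.8,"rx": 0,"ry": 0,"rz": 0,"fingers": -1},
    {"x": 0,"y": 0,"z": -2.5,"rx": 0,"ry": 0,"rz": 0,"fingers": -1},
    {"x": 0,"y": 0,"z": -3.2,"rx": 0,"ry": 0,"rz": 0,"fingers": -1},
    {"x": 0,"y": 0,"z": -3.7,"rx": 0,"ry": 0,"rz": 0,"fingers": -1},
    {"x": 0,"y": 0,"z": -3.8,"rx": 0,"ry": 0,"rz": 0,"fingers": -1}
  ]
}}

```text
time_s: 20.43
tcp_pos: [0.5237, -0.0222, 0.2419]
tool_rot: [3.141, 0.0, 1.737]
ft_force: [0.4, 0.4, 0.2]
opening: 0.01
gripper_force: 29.9
```

Run:
```python
from h import *
go(.476,-.38,.24,99.72)
pt=P('top');ps=P('scene');robot.camera('top');robot.camera('scene')
for n,p in(('top',pt),('scene',ps)):
  for t in('clip','wedge','dish'):
    for r in robot.regions_of(t,n)[:2]:
        ys,xs=np.nonzero(r['pixels']); z={'clip':.24,'wedge':.02,'dish':.026}[t]
        pts=np.array([onz(p,(x,y),z)[:2] for x,y in zip(xs,ys)],np.float32); c,sz,a=cv2.minAreaRect(pts); print(n,t,round(r['score'],2),np.round(c,3),np.round(sz,3),round(a,1))
```

```text
t 20.43 tcp [ 0.5237 -0.0222  0.2419] rot [1.7996e+02 3.0000e-02 9.9550e+01] F [0.4 0.4 0.2] op 0.01 gf 29.9
xyz [-11.498  -3.546   0.065] rot [ 0.007  0.004 -0.028] rows 8.7
top wedge 0.57 [0.516 0.359] [0.167 0.021] 44.0
top wedge 0.45 [ 0.639 -0.135] [0.032 0.098] 89.0
top dish 0.95 [ 0.476 -0.378] [0.161 0.135] 7.8
scene clip 0.7 [0.696 0.098] [0.224 0.26 ] 10.1
scene wedge 0.6 [0.515 0.362] [0.192 0.029] 41.9
scene dish 0.56 [ 0.486 -0.369] [0.177 0.147] 7.8
```

>>> {"fn": "step_arm", "kwargs": {
  "steps": [
    {"x": -1.2,"y": -0.4,"z": 0,"rx": 0,"ry": 0,"rz": 0,"fingers": -1},
    {"x": -2.5,"y": -0.8,"z": 0,"rx": 0,"ry": 0,"rz": 0,"fingers": -1},
    {"x": -3.8,"y": -1.2,"z": 0,"rx": 0,"ry": 0,"rz": 0,"fingers": -1},
    {"x": -5.1,"y": -1.6,"z": 0,"rx": 0,"ry": 0,"rz": 0,"fingers": -1},
    {"x": -6.4,"y": -2,"z": 0,"rx": 0,"ry": 0,"rz": 0,"fingers": -1},
    {"x": -7.7,"y": -2.4,"z": 0,"rx": 0,"ry": 0,"rz": 0,"fingers": -1},
    {"x": -9,"y": -2.8,"z": 0,"rx": 0,"ry": 0,"rz": 0,"fingers": -1},
    {"x": -10.2,"y": -3.2,"z": 0,"rx": 0,"ry": 0,"rz": 0,"fingers": -1}
  ]
}}

```text
time_s: 21.5
tcp_pos: [0.4788, -0.3419, 0.239]
tool_rot: [-3.14, -0.0, 1.737]
ft_force: [1.2, 0.5, -0.5]
opening: 0.0096
gripper_force: 29.9
```

>>> {"fn": "step_arm", "kwargs": {
  "steps": [
    {"x": -0.8,"y": -0.2,"z": 0,"rx": 0,"ry": 0,"rz": 0,"fingers": -1},
    {"x": -1.1,"y": -0.28,"z": 0.8,"rx": 0,"ry": 0,"rz": 0,"fingers": -1},
    {"x": -1.1,"y": -0.28,"z": 2,"rx": 0,"ry": 0,"rz": 0,"fingers": -1},
    {"x": -1.1,"y": -0.28,"z": 3.2,"rx": 0,"ry": 0,"rz": 0,"fingers": -1},
    {"x": -1.1,"y": -0.28,"z": 4.2,"rx": 0,"ry": 0,"rz": 0,"fingers": -1},
    {"x": -1.1,"y": -0.28,"z": 4.9,"rx": 0,"ry": 0,"rz": 0,"fingers": -1},
    {"x": -1.1,"y": -0.28,"z": 5.3,"rx": 0,"ry": 0,"rz": 0,"fingers": -1},
    {"x": -1.1,"y": -0.28,"z": 5.5,"rx": 0,"ry": 0,"rz": 0,"fingers": -1}
  ]
}}

```text
time_s: 22.17
tcp_pos: [0.4756, -0.3725, 0.0719]
tool_rot: [-3.138, -0.003, 1.738]
ft_force: [0.5, 0.7, -0.4]
opening: 0.0098
gripper_force: 29.9
```

>>> {"fn": "step_arm", "kwargs": {
  "steps": [
    {"x": 0,"y": 0,"z": 0.05,"rx": 0,"ry": 0,"rz": 0,"fingers": -1},
    {"x": 0,"y": 0,"z": 0.1,"rx": 0,"ry": 0,"rz": 0,"fingers": -1},
    {"x": 0,"y": 0,"z": 0.15,"rx": 0,"ry": 0,"rz": 0,"fingers": -1},
    {"x": 0,"y": 0,"z": 0.2,"rx": 0,"ry": 0,"rz": 0,"fingers": -1},
    {"x": 0,"y": 0,"z": 0.25,"rx": 0,"ry": 0,"rz": 0,"fingers": -1},
    {"x": 0,"y": 0,"z": 0.3,"rx": 0,"ry": 0,"rz": 0,"fingers": -1},
    {"x": 0,"y": 0,"z": 0.3,"rx": 0,"ry": 0,"rz": 0,"fingers": -1},
    {"x": 0,"y": 0,"z": 0.3,"rx": 0,"ry": 0,"rz": 0,"fingers": -1}
  ]
}}

```text
time_s: 22.83
tcp_pos: [0.4777, -0.3739, 0.0664]
tool_rot: [3.141, 0.001, 1.738]
ft_force: [-0.8, 0.8, 3.3]
opening: 0.0093
gripper_force: 29.9
```

Run:
```python
from h import *
go(.478,-.376,.065,99.72)
```

```text
t 22.83 tcp [ 0.4777 -0.3739  0.0664] rot [1.7995e+02 6.0000e-02 9.9570e+01] F [-0.8  0.8  3.3] op 0.0093 gf 29.9
xyz [-0.07  -0.002  0.048] rot [ 0.008  0.01  -0.025] rows 0.1
```

>>> {"fn": "step_arm", "kwargs": {
  "steps": [
    {"x": 0,"y": 0,"z": 0,"rx": 0,"ry": 0,"rz": 0,"fingers": -0.7},
    {"x": 0,"y": 0,"z": 0,"rx": 0,"ry": 0,"rz": 0,"fingers": -0.5},
    {"x": 0,"y": 0,"z": 0,"rx": 0,"ry": 0,"rz": 0,"fingers": -0.3},
    {"x": 0,"y": 0,"z": 0,"rx": 0,"ry": 0,"rz": 0,"fingers": -0.3},
    {"x": 0,"y": 0,"z": -0.5,"rx": 0,"ry": 0,"rz": 0,"fingers": -0.3},
    {"x": 0,"y": 0,"z": -1.5,"rx": 0,"ry": 0,"rz": 0,"fingers": -0.3},
    {"x": 0,"y": 0,"z": -2.8,"rx": 0,"ry": 0,"rz": 0,"fingers": -0.3},
    {"x": 0,"y": 0,"z": -4.1,"rx": 0,"ry": 0,"rz": 0,"fingers": -0.3}
  ]
}}

```text
time_s: 23.5
tcp_pos: [0.4759, -0.3729, 0.1887]
tool_rot: [-3.139, -0.002, 1.738]
ft_force: [2.1, -1.0, -0.1]
opening: 0.032
gripper_force: 0.0
```

Run:
```python
from h import *
go(.644,-.14,.2,101)
pt=P('top');ps=P('scene');save('top','t3.png');save('scene','s3.png')
for n,p in(('top',pt),('scene',ps)):
  for t in('clip','dish'):
    for r in robot.recognise(t,n)[:3]: print(n,t,round(r['score'],2),np.round(r['centre'],1),onz(p,r['centre'],.03).round(3))
```

```text
t 23.5 tcp [ 0.4759 -0.3729  0.1887] rot [-1.7983e+02 -1.2000e-01  9.9560e+01] F [ 2.1 -1.  -0.1] op 0.032 gf 0.0
xyz [ 6.727  6.813 -0.382] rot [-0.028 -0.02  -0.24 ] rows 6.9
top clip 0.66 [425.3 205. ] [ 0.484 -0.372  0.03 ]
top dish 0.57 [420.8 208.4] [ 0.473 -0.356  0.03 ]
scene clip 0.68 [239.5 146.5] [ 0.461 -0.39   0.03 ]
scene clip 0.52 [234.6 160. ] [ 0.518 -0.359  0.03 ]
scene dish 0.75 [235.5 156.7] [ 0.505 -0.367  0.03 ]
scene dish 0.4 [313.3 234.2] [0.596 0.036 0.03 ]
```

>>> {"fn": "step_arm", "kwargs": {
  "steps": [
    {"x": 0.9,"y": 0.9,"z": -0.4,"rx": 0,"ry": 0,"rz": -0.1,"fingers": -0.3},
    {"x": 1.8,"y": 1.8,"z": -0.6,"rx": 0,"ry": 0,"rz": -0.2,"fingers": -0.3},
    {"x": 2.8,"y": 2.8,"z": -0.6,"rx": 0,"ry": 0,"rz": -0.24,"fingers": -0.3},
    {"x": 3.8,"y": 3.8,"z": -0.6,"rx": 0,"ry": 0,"rz": -0.24,"fingers": -0.3},
    {"x": 4.8,"y": 4.8,"z": -0.6,"rx": 0,"ry": 0,"rz": -0.24,"fingers": -0.3},
    {"x": 5.7,"y": 5.7,"z": -0.6,"rx": 0,"ry": 0,"rz": -0.24,"fingers": -0.3},
    {"x": 6.4,"y": 6.5,"z": -0.6,"rx": 0,"ry": 0,"rz": -0.24,"fingers": -0.3},
    {"x": 6.7,"y": 6.8,"z": -0.6,"rx": 0,"ry": 0,"rz": -0.24,"fingers": -0.3}
  ]
}}

```text
time_s: 24.47
tcp_pos: [0.6467, -0.1339, 0.2038]
tool_rot: [-3.14, -0.005, 1.77]
ft_force: [1.0, 1.2, -0.4]
opening: 0.0322
gripper_force: 0.0
```

Run:
```python
from h import *
for _ in range(4): robot.camera('top')
p=P('wrist');im=save('wrist','w8.png');ob=robot.observe()
a=np.radians(99.72);ex=np.array([np.cos(a),np.sin(a)]);ey=np.array([-ex[1],ex[0]]);s=np.array([.52756,-.01593])
def F(w): d=np.array(w)-s; return np.round([d@ex*1e3,d@ey*1e3+84],1)
for t in('carriage_handle','carriage'):
    for r in robot.recognise(t,'wrist')[:3]:
        w=onz(p,r['centre'],.098);print(t,round(r['score'],2),np.round(r['centre'],1),w[:2].round(4),F(w[:2]))
h=[.6338,-.081,.098];print(proj(p,h))
go(.634,-.081,.079,101.5)
# ascii of intensity rows around handle
g=cv2.cvtColor(im,cv2.COLOR_RGB2GRAY); c=proj(p,h).round().astype(int)
for dr in (-40,-30,-20,-10,0,10,20,30,40): print(c[1]+dr,g[c[1]+dr,c[0]-24:c[0]+26:2].tolist())
```

```text
carriage_handle 0.86 [319.1 118.5] [ 0.6284 -0.0742] [-74.4  -5.6]
carriage_handle 0.81 [71.6 33.6] [ 0.4181 -0.0441] [ -9.3 196.6]
carriage 0.81 [320.8 114.9] [ 0.6292 -0.071 ] [-71.5  -6.9]
carriage 0.81 [72.3 37.3] [ 0.4188 -0.0469] [-12.1 196.5]
carriage 0.6 [  3.  272.1] [ 0.3326 -0.2847] [-232.   321.6]
[323.83652312 127.93029639]
t 24.82 tcp [ 0.6434 -0.1443  0.206 ] rot [-1.7987e+02  4.0000e-02  1.0080e+02] F [-0.1 -0.2  0.4] op 0.0322 gf 0.0
xyz [2.133 0.097 4.23 ] rot [-0.021  0.007 -0.117] rows 3.4
88 [177, 179, 179, 177, 180, 180, 177, 178, 181, 180, 181, 180, 181, 181, 182, 180, 180, 181, 180, 181, 183, 183, 181, 170, 87]
98 [179, 178, 179, 179, 179, 181, 179, 150, 160, 171, 176, 179, 180, 182, 179, 160, 180, 183, 181, 184, 182, 181, 184, 163, 75]
108 [175, 177, 178, 178, 176, 178, 174, 144, 159, 172, 173, 175, 179, 182, 179, 160, 179, 178, 179, 183, 180, 181, 181, 157, 63]
118 [172, 174, 174, 174, 175, 178, 173, 141, 159, 171, 172, 177, 177, 182, 175, 153, 177, 179, 180, 178, 179, 181, 182, 157, 62]
128 [172, 174, 175, 176, 172, 173, 173, 142, 159, 172, 172, 179, 180, 180, 174, 152, 178, 180, 179, 178, 180, 181, 181, 138, 54]
138 [172, 173, 170, 172, 175, 175, 174, 145, 157, 171, 171, 179, 179, 181, 175, 156, 174, 174, 178, 177, 179, 178, 174, 120, 50]
148 [170, 171, 173, 172, 173, 173, 169, 141, 158, 170, 174, 175, 177, 180, 173, 154, 171, 174, 174, 176, 176, 175, 174, 112, 48]
158 [169, 171, 169, 173, 171, 172, 170, 143, 152, 162, 164, 170, 169, 168, 167, 161, 172, 173, 175, 176, 174, 176, 171, 108, 42]
168 [164, 169, 168, 168, 170, 172, 167, 170, 172, 170, 170, 172, 171, 173, 172, 171, 174, 174, 176, 173, 176, 174, 162, 93, 49]
```

Run:
```python
from h import *
p=P('wrist');g=cv2.cvtColor(cv2.imread('pics/w8.png'),cv2.COLOR_BGR2GRAY).astype(float)
def edge(r,c0,c1):
    v=g[r-2:r+3,c0:c1].mean(0);w=np.clip(175-v,0,None)-3;w=np.clip(w,0,None);return c0+(w*np.arange(c1-c0)).sum()/w.sum()
for r in(102,115,130,145,154): print(r,[round(edge(r,a,b),1) for a,b in((308,320),(325,336))])
print(g[86:104,322].astype(int).tolist(),g[150:170,322].astype(int).tolist())
print(g[90:104,315].astype(int).tolist(),g[150:170,315].astype(int).tolist())
for uv in((314.5,97),(330.5,97),(314.5,160),(330.5,160),(322.5,128)): print(onz(p,uv,.098).round(4))
```

```text
102 [np.float64(314.8), np.float64(329.9)]
115 [np.float64(314.9), np.float64(329.9)]
130 [np.float64(314.7), np.float64(329.9)]
145 [np.float64(314.7), np.float64(329.9)]
154 [np.float64(314.6), np.float64(329.9)]
[181, 178, 180, 181, 179, 172, 162, 153, 162, 173, 177, 174, 179, 179, 181, 176, 176, 176] [172, 174, 173, 174, 173, 175, 175, 171, 170, 153, 147, 163, 171, 173, 171, 171, 172, 169, 172, 169]
[178, 176, 165, 157, 151, 150, 150, 149, 150, 150, 148, 149, 148, 145] [143, 138, 140, 140, 141, 138, 141, 140, 140, 143, 152, 166, 172, 171, 173, 172, 171, 172, 172, 169]
[ 0.6219 -0.0597  0.098 ]
[ 0.6349 -0.0572  0.098 ]
[ 0.6315 -0.1113  0.098 ]
[ 0.6453 -0.1087  0.098 ]
[ 0.6332 -0.0831  0.098 ]
```

>>> {"fn": "step_arm", "kwargs": {
  "steps": [
    {"x": 0.8,"y": 0.03,"z": 0.5,"rx": 0,"ry": 0,"rz": 0,"fingers": -0.5},
    {"x": 1.7,"y": 0.06,"z": 1,"rx": 0,"ry": 0,"rz": 0,"fingers": -0.5},
    {"x": 2.09,"y": 0.07,"z": 1.8,"rx": 0,"ry": 0,"rz": 0,"fingers": -0.5},
    {"x": 2.09,"y": 0.07,"z": 2.7,"rx": 0,"ry": 0,"rz": 0,"fingers": -0.5},
    {"x": 2.09,"y": 0.07,"z": 3.5,"rx": 0,"ry": 0,"rz": 0,"fingers": -0.5},
    {"x": 2.09,"y": 0.07,"z": 4,"rx": 0,"ry": 0,"rz": 0,"fingers": -0.5},
    {"x": 2.09,"y": 0.07,"z": 4.2,"rx": 0,"ry": 0,"rz": 0,"fingers": -0.5},
    {"x": 2.09,"y": 0.07,"z": 4.2,"rx": 0,"ry": 0,"rz": 0,"fingers": -0.5}
  ]
}}

```text
time_s: 25.48
tcp_pos: [0.633, -0.0811, 0.0788]
tool_rot: [-3.138, -0.0, 1.761]
ft_force: [0.1, -0.5, 0.5]
opening: 0.0227
gripper_force: 0.0
```

>>> {"fn": "step_arm", "kwargs": {
  "steps": [
    {"x": 0,"y": 0,"z": 0,"rx": 0,"ry": 0,"rz": 0,"fingers": -0.5},
    {"x": 0,"y": 0,"z": 0,"rx": 0,"ry": 0,"rz": 0,"fingers": -1},
    {"x": 0,"y": 0,"z": 0,"rx": 0,"ry": 0,"rz": 0,"fingers": -1},
    {"x": 0,"y": 0,"z": 0,"rx": 0,"ry": 0,"rz": 0,"fingers": -1},
    {"x": 0,"y": 0,"z": 0,"rx": 0,"ry": 0,"rz": 0,"fingers": -1},
    {"x": 0,"y": 0,"z": 0,"rx": 0,"ry": 0,"rz": 0,"fingers": -1},
    {"x": 0,"y": 0,"z": 0,"rx": 0,"ry": 0,"rz": 0,"fingers": -1},
    {"x": 0,"y": 0,"z": 0,"rx": 0,"ry": 0,"rz": 0,"fingers": -1}
  ],
  "newtons": 55
}}

```text
time_s: 26.15
tcp_pos: [0.6344, -0.0805, 0.0819]
tool_rot: [-3.141, 0.001, 1.762]
ft_force: [-5.1, -1.9, 5.9]
opening: 0.0137
gripper_force: 55.0
```

Run:
```python
from h import *
go(.633,-.082,.088,99.72)
```

```text
t 26.15 tcp [ 0.6344 -0.0805  0.0819] rot [-1.7994e+02  4.0000e-02  1.0096e+02] F [-5.1 -1.9  5.9] op 0.0137 gf 55.0
xyz [-0.039 -0.054 -0.205] rot [-0.009  0.008  0.207] rows 0.2
```

>>> {"fn": "step_arm", "kwargs": {
  "steps": [
    {"x": 0,"y": 0,"z": -0.1,"rx": 0,"ry": 0,"rz": 0,"fingers": -1},
    {"x": 0,"y": 0,"z": -0.2,"rx": 0,"ry": 0,"rz": 0,"fingers": -1},
    {"x": 0,"y": 0,"z": -0.3,"rx": 0,"ry": 0,"rz": 0.05,"fingers": -1},
    {"x": 0,"y": 0,"z": -0.35,"rx": 0,"ry": 0,"rz": 0.1,"fingers": -1},
    {"x": 0,"y": 0,"z": -0.4,"rx": 0,"ry": 0,"rz": 0.15,"fingers": -1},
    {"x": 0,"y": 0,"z": -0.4,"rx": 0,"ry": 0,"rz": 0.2,"fingers": -1},
    {"x": 0,"y": 0,"z": -0.4,"rx": 0,"ry": 0,"rz": 0.2,"fingers": -1},
    {"x": 0,"y": 0,"z": -0.4,"rx": 0,"ry": 0,"rz": 0.2,"fingers": -1}
  ]
}}

```text
time_s: 26.82
tcp_pos: [0.6347, -0.0795, 0.0923]
tool_rot: [-3.141, -0.0, 1.742]
ft_force: [0.4, 0.5, -5.1]
opening: 0.0133
gripper_force: 55.0
```

Run:
```python
from h import *
a=np.radians(99.72);ex=np.array([np.cos(a),np.sin(a)]);ey=np.array([-ex[1],ex[0]]);s=np.array([.52756,-.01593])
o=robot.observe();d=o['tcp_pos'][:2]-s;print('rail',d@ex*1e3,d@ey*1e3+84)
w=s+ex*.065+ey*(-.012-.084);print(w);go(*w,.090,99.72)
w=s+ex*.085+ey*(-.011-.084);print(w)
```

```text
rail -80.7097899866646 -10.863708855333854
[0.61120771 0.06434491]
t 26.82 tcp [ 0.6347 -0.0795  0.0923] rot [-1.7995e+02 -1.0000e-02  9.9810e+01] F [ 0.4  0.5 -5.1] op 0.0133 gf 55.0
xyz [4.857 0.045 0.076] rot [-0.008 -0.001  0.015] rows 3.5
[0.60684539 0.08388897]
```

>>> {"fn": "step_arm", "kwargs": {
  "steps": [
    {"x": 0.1,"y": 0,"z": 0.02,"rx": 0,"ry": 0,"rz": 0,"fingers": -1},
    {"x": 0.3,"y": 0,"z": 0.02,"rx": 0,"ry": 0,"rz": 0,"fingers": -1},
    {"x": 0.6,"y": 0.01,"z": 0.02,"rx": 0,"ry": 0,"rz": 0,"fingers": -1},
    {"x": 0.95,"y": 0.02,"z": 0.02,"rx": 0,"ry": 0,"rz": 0,"fingers": -1},
    {"x": 1.3,"y": 0.03,"z": 0.02,"rx": 0,"ry": 0,"rz": 0,"fingers": -1},
    {"x": 1.65,"y": 0.03,"z": 0.02,"rx": 0,"ry": 0,"rz": 0,"fingers": -1},
    {"x": 2,"y": 0.04,"z": 0.02,"rx": 0,"ry": 0,"rz": 0,"fingers": -1},
    {"x": 2.35,"y": 0.04,"z": 0.02,"rx": 0,"ry": 0,"rz": 0,"fingers": -1}
  ]
}}

```text
time_s: 27.48
tcp_pos: [0.6238, -0.0081, 0.0919]
tool_rot: [-3.141, -0.0, 1.743]
ft_force: [-0.0, 0.4, -4.2]
opening: 0.0138
gripper_force: 55.0
```

>>> {"fn": "step_arm", "kwargs": {
  "steps": [
    {"x": 0.35,"y": 0,"z": 0,"rx": 0,"ry": 0,"rz": 0,"fingers": -1},
    {"x": 0.7,"y": 0,"z": 0,"rx": 0,"ry": 0,"rz": 0,"fingers": -1},
    {"x": 1.05,"y": 0,"z": 0,"rx": 0,"ry": 0,"rz": 0,"fingers": -1},
    {"x": 1.4,"y": 0,"z": 0,"rx": 0,"ry": 0,"rz": 0,"fingers": -1},
    {"x": 1.75,"y": 0,"z": 0,"rx": 0,"ry": 0,"rz": 0,"fingers": -1},
    {"x": 2.1,"y": 0,"z": 0,"rx": 0,"ry": 0,"rz": 0,"fingers": -1},
    {"x": 2.35,"y": 0,"z": 0,"rx": 0,"ry": 0,"rz": 0,"fingers": -1},
    {"x": 2.5,"y": 0,"z": 0,"rx": 0,"ry": 0,"rz": 0,"fingers": -1}
  ]
}}

```text
time_s: 28.15
tcp_pos: [0.6109, 0.066, 0.0919]
tool_rot: [-3.141, -0.001, 1.744]
ft_force: [-0.4, 0.7, -5.6]
opening: 0.0135
gripper_force: 55.0
```

Run:
```python
from h import *
robot.camera('top')
a=np.radians(99.72);ex=np.array([np.cos(a),np.sin(a)]);ey=np.array([-ex[1],ex[0]]);s=np.array([.52756,-.01593])
o=robot.observe();d=o['tcp_pos'][:2]-s;print('rail',d@ex*1e3,d@ey*1e3+84)
w=s+ex*.085+ey*(-.011-.084);go(*w,.0855,99.72)
```

```text
rail 67.30825853889795 -12.030033262621984
t 28.2 tcp [0.6108 0.0666 0.0919] rot [-1.7997e+02 -7.0000e-02  9.9930e+01] F [-0.2  1.8 -5.3] op 0.0134 gf 55.0
xyz [ 0.59  -0.032  0.213] rot [-0.005 -0.011  0.035] rows 0.5
```

>>> {"fn": "step_arm", "kwargs": {
  "steps": [
    {"x": 0.05,"y": -0.02,"z": 0.05,"rx": 0,"ry": 0,"rz": 0,"fingers": -1},
    {"x": 0.1,"y": -0.03,"z": 0.1,"rx": 0,"ry": 0,"rz": 0.03,"fingers": -1},
    {"x": 0.17,"y": -0.03,"z": 0.14,"rx": 0,"ry": 0,"rz": 0.03,"fingers": -1},
    {"x": 0.24,"y": -0.03,"z": 0.16,"rx": 0,"ry": 0,"rz": 0.03,"fingers": -1},
    {"x": 0.31,"y": -0.03,"z": 0.18,"rx": 0,"ry": 0,"rz": 0.03,"fingers": -1},
    {"x": 0.38,"y": -0.03,"z": 0.2,"rx": 0,"ry": 0,"rz": 0.03,"fingers": -1},
    {"x": 0.44,"y": -0.03,"z": 0.22,"rx": 0,"ry": 0,"rz": 0.03,"fingers": -1},
    {"x": 0.5,"y": -0.03,"z": 0.24,"rx": 0,"ry": 0,"rz": 0.03,"fingers": -1}
  ]
}}

```text
time_s: 28.87
tcp_pos: [0.6088, 0.0763, 0.0858]
tool_rot: [3.141, 0.003, 1.737]
ft_force: [-1.7, -7.8, 7.2]
opening: 0.0138
gripper_force: 55.0
```

>>> {"fn": "step_arm", "kwargs": {
  "steps": [
    {"x": 0.04,"y": 0,"z": 0.01,"rx": 0,"ry": 0,"rz": 0,"fingers": -1},
    {"x": 0.08,"y": 0,"z": 0.02,"rx": 0,"ry": 0,"rz": 0,"fingers": -1},
    {"x": 0.12,"y": 0,"z": 0.02,"rx": 0,"ry": 0,"rz": 0,"fingers": -1},
    {"x": 0.15,"y": 0,"z": 0.02,"rx": 0,"ry": 0,"rz": 0,"fingers": -1},
    {"x": 0.18,"y": 0,"z": 0.02,"rx": 0,"ry": 0,"rz": 0,"fingers": -1},
    {"x": 0.21,"y": 0,"z": 0.02,"rx": 0,"ry": 0,"rz": 0,"fingers": -1},
    {"x": 0.24,"y": 0,"z": 0.02,"rx": 0,"ry": 0,"rz": 0,"fingers": -1},
    {"x": 0.25,"y": 0,"z": 0.02,"rx": 0,"ry": 0,"rz": 0,"fingers": -1}
  ]
}}

```text
time_s: 29.53
tcp_pos: [0.6087, 0.0839, 0.0859]
tool_rot: [3.138, 0.002, 1.737]
ft_force: [0.7, -7.4, 5.0]
opening: 0.0136
gripper_force: 55.0
```

Run:
```python
from h import *
a=np.radians(99.72);ex=np.array([np.cos(a),np.sin(a)]);ey=np.array([-ex[1],ex[0]]);s=np.array([.52756,-.01593])
o=robot.observe();d=o['tcp_pos'][:2]-s;print('rail',d@ex*1e3,d@ey*1e3+84,o['moment'])
w=s+ex*.086+ey*(-.011-.084);go(*w,.0855,99.72)
```

```text
rail 84.7462899326371 -12.83720913752326 [-1.46855902  0.11271263  0.05709708]
t 29.53 tcp [0.6087 0.0839 0.0859] rot [1.7981e+02 1.4000e-01 9.9530e+01] F [ 0.7 -7.4  5. ] op 0.0136 gf 55.0
xyz [ 0.042 -0.061  0.012] rot [ 0.031  0.023 -0.032] rows 0.1
```

>>> {"fn": "step_arm", "kwargs": {
  "steps": [
    {"x": 0,"y": -0.03,"z": -0.08,"rx": 0,"ry": 0,"rz": 0,"fingers": -1},
    {"x": 0,"y": -0.06,"z": -0.08,"rx": 0,"ry": 0,"rz": -0.03,"fingers": -1},
    {"x": 0.05,"y": -0.06,"z": -0.08,"rx": 0,"ry": 0,"rz": -0.03,"fingers": -1},
    {"x": 0.1,"y": -0.06,"z": -0.08,"rx": 0,"ry": 0,"rz": -0.03,"fingers": -1},
    {"x": 0.15,"y": -0.06,"z": -0.08,"rx": 0,"ry": 0,"rz": -0.03,"fingers": -1},
    {"x": 0.2,"y": -0.06,"z": -0.08,"rx": 0,"ry": 0,"rz": -0.03,"fingers": -1},
    {"x": 0.25,"y": -0.06,"z": -0.08,"rx": 0,"ry": 0,"rz": -0.03,"fingers": -1},
    {"x": 0.25,"y": -0.06,"z": -0.08,"rx": 0,"ry": 0,"rz": -0.03,"fingers": -1}
  ]
}}

```text
time_s: 30.2
tcp_pos: [0.606, 0.0858, 0.0879]
tool_rot: [3.139, 0.008, 1.738]
ft_force: [2.8, -13.9, 3.4]
opening: 0.0135
gripper_force: 55.0
```

```bash
cat > r.py <<'E'
from h import *
a=np.radians(99.72);ex=np.array([np.cos(a),np.sin(a)]);ey=np.array([-ex[1],ex[0]]);s=np.array([.52756,-.01593])
o=robot.observe();d=o['tcp_pos'][:2]-s;print('rail',d@ex*1e3,d@ey*1e3+84,o['moment'])
w=s+ex*.086+ey*(-.011-.084);go(*w,.0855,99.72)
E
python3 r.py
```

```text
rail 87.07698362270904 -10.473320977973813 [-3.75878783 -0.78552979  0.03323184]
t 30.2 tcp [0.606  0.0858 0.0879] rot [179.87   0.45  99.56] F [  2.8 -13.9   3.4] op 0.0135 gf 55.0
xyz [-0.035  0.017  0.079] rot [ 0.022  0.075 -0.026] rows 0.1
```

>>> {"fn": "step_arm", "kwargs": {
  "steps": [
    {"x": 0.05,"y": 0,"z": 0.04,"rx": 0,"ry": 0,"rz": 0,"fingers": -1},
    {"x": 0.1,"y": 0,"z": 0.08,"rx": 0,"ry": 0,"rz": 0,"fingers": -1},
    {"x": 0.15,"y": 0,"z": 0.1,"rx": 0,"ry": 0,"rz": 0,"fingers": -1},
    {"x": 0.2,"y": 0,"z": 0.1,"rx": 0,"ry": 0,"rz": 0,"fingers": -1},
    {"x": 0.2,"y": 0,"z": 0.1,"rx": 0,"ry": 0,"rz": 0,"fingers": -1},
    {"x": 0.2,"y": 0,"z": 0.1,"rx": 0,"ry": 0,"rz": 0,"fingers": -1},
    {"x": 0.2,"y": 0,"z": 0.1,"rx": 0,"ry": 0,"rz": 0,"fingers": -1},
    {"x": 0.2,"y": 0,"z": 0.1,"rx": 0,"ry": 0,"rz": 0,"fingers": -1}
  ]
}}

```text
time_s: 30.87
tcp_pos: [0.6064, 0.0859, 0.0872]
tool_rot: [3.138, 0.013, 1.734]
ft_force: [-1.1, -24.8, 18.0]
opening: 0.0138
gripper_force: 55.1
```

```bash
python3 r.py
```

```text
rail 87.02427022095335 -10.924157883240042 [-5.97599504  0.09097269  0.12683717]
t 30.87 tcp [0.6064 0.0859 0.0872] rot [179.8    0.76  99.33] F [ -1.1 -24.8  18. ] op 0.0138 gf 55.1
xyz [-0.033  0.003  0.056] rot [ 0.032  0.127 -0.064] rows 0.1
```

>>> {"fn": "step_arm", "kwargs": {
  "steps": [
    {"x": -0.1,"y": 0,"z": -0.08,"rx": 0,"ry": 0,"rz": 0,"fingers": -1},
    {"x": -0.15,"y": 0,"z": -0.1,"rx": 0,"ry": 0,"rz": 0,"fingers": -1},
    {"x": -0.15,"y": 0,"z": -0.1,"rx": 0,"ry": 0,"rz": 0,"fingers": -0.5},
    {"x": -0.15,"y": 0,"z": -0.1,"rx": 0,"ry": 0,"rz": 0,"fingers": -0.5},
    {"x": -0.15,"y": 0,"z": -0.1,"rx": 0,"ry": 0,"rz": 0,"fingers": -0.5},
    {"x": -0.15,"y": 0,"z": -0.3,"rx": 0,"ry": 0,"rz": 0,"fingers": -0.5},
    {"x": -0.15,"y": 0,"z": -1,"rx": 0,"ry": 0,"rz": 0,"fingers": -0.5},
    {"x": -0.15,"y": 0,"z": -2,"rx": 0,"ry": 0,"rz": 0,"fingers": -0.5}
  ]
}}

```text
time_s: 31.53
tcp_pos: [0.6005, 0.0958, 0.1415]
tool_rot: [-3.135, -0.001, 1.744]
ft_force: [0.3, -0.2, 0.2]
opening: 0.0231
gripper_force: 0.0
```

>>> {"fn": "step_arm", "kwargs": {
  "steps": [
    {"x": -0.3,"y": 0,"z": -0.8,"rx": 0,"ry": 0,"rz": 0,"fingers": -0.5},
    {"x": -1,"y": 0,"z": -1.5,"rx": 0,"ry": 0,"rz": 0,"fingers": -0.5},
    {"x": -1.6,"y": 0,"z": -2,"rx": 0,"ry": 0,"rz": 0,"fingers": -0.5},
    {"x": -2,"y": 0,"z": -2.2,"rx": 0,"ry": 0,"rz": 0,"fingers": -0.5},
    {"x": -2.2,"y": 0,"z": -2.2,"rx": 0,"ry": 0,"rz": 0,"fingers": -0.5},
    {"x": -2.2,"y": 0,"z": -2.2,"rx": 0,"ry": 0,"rz": 0,"fingers": -0.5},
    {"x": -2.2,"y": 0,"z": -2.2,"rx": 0,"ry": 0,"rz": 0,"fingers": -0.5},
    {"x": -2.2,"y": 0,"z": -2.2,"rx": 0,"ry": 0,"rz": 0,"fingers": -0.5}
  ]
}}

```text
time_s: 32.2
tcp_pos: [0.6134, 0.0314, 0.2078]
tool_rot: [-3.138, -0.001, 1.744]
ft_force: [-0.3, -0.5, -0.2]
opening: 0.0232
gripper_force: 0.0
```

Run:
```python
from h import *
for _ in range(4): robot.camera('top')
p=P('wrist');im=save('wrist','w9.png');g=cv2.cvtColor(im,cv2.COLOR_RGB2GRAY).astype(int);o=robot.observe();print(o['time_s'],o['tcp_pos'],np.degrees(o['tool_rot']))
a=np.radians(99.72);ex=np.array([np.cos(a),np.sin(a)]);ey=np.array([-ex[1],ex[0]]);s=np.array([.52756,-.01593])
W=lambda x,y,z:[*(s+ex*x+ey*(y-.084)),z]
for n,q in [('handle',W(.085,-.01,.102)),('front L',W(.145,.04,.032)),('front R',W(.145,-.06,.032)),('stop top L',W(.145,.04,.044)),('handle fl',W(.113,-.003,.102)),('handle bl',W(.057,-.003,.102)),('rear L',W(.025,.04,.032)),('rear R',W(.025,-.06,.032))]: print(n,proj(p,q).round(1))
print(o['ft_force'])
for r in robot.recognise('carriage_handle','wrist')[:2]: print(r['score'],r['centre'])
c=proj(p,W(.085,-.01,.102)).round().astype(int)
for dr in range(-32,34,8): print(c[1]+dr,g[c[1]+dr,c[0]-16:c[0]+17].tolist())
c=proj(p,W(.145,-.01,.04)).round().astype(int); 
for dx in (-45,-20,25): print('col',c[0]+dx,c[1],g[max(0,c[1]-15):c[1]+25,c[0]+dx].tolist())
c=proj(p,W(.025,-.01,.032)).round().astype(int)
for dx in (-40,-20,20,40): print('rear col',c[0]+dx,c[1],g[c[1]-15:c[1]+15,c[0]+dx].tolist())
```

```text
32.45 [0.61421438 0.03047287 0.20885776] [-1.79916518e+02 -2.04094549e-02  9.98742189e+01]
handle [321.9 138.2]
front L [272.7  72.1]
front R [370.8  72.4]
stop top L [270.9  70.8]
handle fl [313.6 104. ]
handle bl [313.7 170.5]
rear L [276.8 186.1]
rear R [365.6 186.4]
[ 0.06687501 -0.81844737 -0.11431563]
0.94 [320.9, 127.4]
0.76 [93.2, 191.4]
106 [178, 178, 177, 179, 179, 179, 176, 168, 146, 146, 155, 167, 169, 166, 169, 169, 170, 172, 176, 179, 178, 177, 174, 169, 158, 174, 180, 182, 182, 182, 183, 183, 183]
114 [179, 179, 178, 177, 177, 177, 175, 164, 144, 143, 158, 167, 171, 172, 173, 177, 178, 181, 181, 181, 182, 184, 180, 165, 162, 169, 181, 181, 182, 182, 185, 182, 181]
122 [178, 176, 177, 180, 177, 179, 175, 165, 143, 141, 158, 167, 170, 174, 174, 177, 177, 179, 181, 183, 183, 183, 178, 164, 155, 166, 178, 181, 180, 177, 183, 181, 183]
130 [175, 177, 176, 178, 174, 177, 177, 162, 142, 142, 160, 167, 172, 173, 176, 176, 177, 179, 177, 181, 184, 181, 176, 160, 151, 163, 179, 178, 180, 179, 181, 177, 179]
138 [175, 175, 177, 176, 177, 177, 173, 163, 140, 140, 156, 169, 168, 17
[... 1385 characters left out ...]
32, 129, 126, 122, 125, 126]
rear col 281 186 [142, 213, 247, 252, 252, 253, 253, 252, 252, 252, 252, 252, 252, 248, 218, 174, 175, 186, 186, 185, 185, 191, 188, 185, 187, 186, 185, 187, 187, 185]
rear col 301 186 [170, 168, 171, 168, 171, 172, 168, 170, 170, 170, 169, 170, 168, 169, 163, 164, 177, 185, 191, 188, 189, 190, 188, 188, 188, 189, 187, 189, 190, 189]
rear col 341 186 [173, 175, 174, 176, 173, 172, 173, 173, 173, 175, 173, 170, 172, 173, 168, 163, 172, 176, 178, 180, 178, 179, 179, 177, 179, 180, 177, 177, 176, 177]
rear col 361 186 [129, 202, 245, 251, 252, 252, 252, 252, 252, 252, 252, 252, 252, 249, 230, 194, 182, 182, 185, 185, 182, 183, 183, 186, 185, 185, 183, 182, 184, 183]
```

```bash
python3 -c "
from workcell import robot
print(robot.close_job())"
```

```text
the job is handed in; nothing more can be done
None
```

I handed the job in at about 32.5 s of the 72 s allowed: the clip is in the dish, the wedge is lying on the bench near where it started, and the carriage sits square against the end stop by the last wrist picture. I made no separate final check on the other things on the bench.

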